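# Nest the bell caps and cam-clamp the stack

### The arm

A 7-joint arm with a two-finger parallel gripper is mounted at the origin on the work surface. World frame = base frame: x ahead of the robot, y to its left, z up, the work surface at z = 0. Lengths are in m, angles in rad, forces in N, time in s.
With the tool pointing down it reaches from about 0.425 to 0.8 m from the base axis. Payload 8.3 kg.
Tool frame: the origin (TCP) lies midway between the tips of the shut fingers; the grasp point (between the pads) lies 19 mm behind it (robot.grasp_offset is the z of the grasp point in the tool frame, in m); z points along the fingers, y is the line along which they close (so a half turn about z gives the same grasp; the last joint's range is limited). The gripper opens to 85 mm and grips with 20 to 120 N. Pads are 22 mm wide; open, the fingers measure 114 mm over their backs; the gripper's body (76 mm by 85 mm) begins 54 mm behind the grasp point. The pads swing forward as they close: fully open they stand 13 mm farther back than shut.
Start: joints at [1.253, 0.383, 0.016, 1.37, -0.006, 1.388, -0.046], TCP at [0.158, -0.605, 0.231] pointing down, gripper open.
Joint ranges: [-2.95, 2.95], [-0.25, 2.06], [-1.52, 1.56], [0.18, 2.33], [-1.44, 4.58], [0.02, 2.06], [-3.01, 3.01]. Speed limits (rad/s): [2.39, 2.39, 3.01, 3.01, 3.14, 3.14, 3.14].

### API

Orientations are given as a 3x3 rotation matrix whose columns are the frame's x, y, z axes.
In Python, from plant import robot gives the robot as it stands.
- The arm moves only by the tool send_rows, never from a script. Its argument "commands" is a list that holds one entry, the list of rows, each a list of 7 numbers: the shift along the tool's x, y, z in cm, then the turn, a rotation vector about the tool's x, y, z in rad, then the opening, from 0 (shut) to 1 (fully open). A call has 1 to 20 rows; each row shifts and turns the commanded pose from where the row before left it, along the tool's axes as they then stand; what a row does not reach is not made up. A row lasts 1/12 s, in which the tool goes at most 41.7 mm and 7.16 degrees, less where a joint would pass 70% of its speed; a pose out of reach is approached as far as the arm can. A call with a gripper value outside its range is refused whole. The fingers move at their own pace and stop on an object; the grip force is fixed at half the most. Time passes only in rows, so rows that do not move let the fingers close. It gives the time, the measured TCP pose, the force, the opening and the grip force at its end, in the units of the state.
- robot.get_obs(): the state, without advancing time (a new reading comes with each control period).
- robot.camera(name): name is "scene" or "top" or "wrist"; returns a dict with "color" (384x512x3 uint8, red, green, blue), "depth" (384x512 float32, m along the optical axis (not along the pixel's ray), 0 where there is no reading), "fx", "fy", "cx", "cy" (pixels), "k1" (the pictures are not rectified: a ray, as slopes to the right and down, at radius r is drawn at 1 + k1 r^2 times it, then the intrinsics apply), "R" (3x3) and "t" (3): a world point X has camera coordinates R X + t; the wrist camera has in their place "T_tool_cam" (4x4, takes a point from camera to tool coordinates, whose origin is the TCP and whose axes are the flange's). Camera axes: x right, y down, z forward; pixel columns grow to the right and rows downward; lengths in m; the calibration is good to about 2 mm. A picture is of the moment at which its call begins: read the wrist's pose just before it.
- robot.job_done(): hands the job in; it is judged then, once.
Trained networks look in the newest picture that a camera, given by its name, has taken for a name from the list of things; names that differ only in an ending like _2 or _b are one class to them, and where a whole thing is asked for, a point or a joint stands for the part that bears it (a point fixed in the world has none). Each returns a list of dicts, best first, with "p" (0 to 1); they miss things now and then, are a little off and sometimes report something else, mostly with a low value. They report only what shows in the picture. A call takes as long as a camera call. They do not tell look-alikes from the thing itself.
- robot.cut_out(label, camera): "mask" (384x512 bool, what is visible of it) and "rect" ([left, top, width, height] in pixels, round what is visible of it).
The state is a dict: "t": time; "q": joint angles; "joint_velocities": joint speeds; "joint_torque": joint torques, N m; "tcp_pos": TCP position; "tcp_rot": TCP orientation; "contact_force": force on the tool from outside, world axes, zero at the start; "wrist_torque": the same for the moment, N m; "opening": opening from 0.0 (shut) to 1.0 (fully open); "grasp_force": force on a finger pad.
Only numpy, scipy, OpenCV 4.12 (cv2) and the standard library are available. Lean on these libraries where they do the work, as an engineer would, in place of code of your own. Each camera call takes 0.05 s, during which the arm holds its last target. There are 200 camera calls.

### The job

Nest every loose bare-steel bell cap, mouth down, one over another on the fixture's former, each seated fully home and centred on the former's axis, and then swing the red strap round to its stop so that its pad is over the stack. With the cam lever still open, turn the T-bar nut down until the pad just touches the top cap (within 2 mm or so), then flip the lever all the way over to clamp the stack. Leave the other things on the bench alone.

Things in the scene. Friction and masses are not known exactly. Their poses are not given: they have to be found in the camera images.
- cap_a_mid (a point): loose bell cap of bare steel, about 220 g: hollow cone standing mouth down, 78 mm across at the mouth, 34 mm at its flat shoulder 40 mm up, wall 2.5 mm; on the shoulder a solid round boss 26 mm across, 7 mm tall, to hold it by. This point: middle of the boss on the axis, 43.5 mm above the mouth; z up. 2 to 4 caps are present; absent ones read None
- cap_b_mid (a point): another cap, same as cap_a in all respects. Nested caps rest ceiling on boss, each 10 mm above the one below, with about 2 mm of side play
- cap_c_mid (a point): another cap, same as cap_a in all respects
- cap_d_mid (a point): another cap, same as cap_a in all respects
- former_top (a point): centre of the top of the fixed former: a dark steel solid of the caps' own shape (78 mm at the foot, 26 mm boss on top), standing on the fixture's green base plate; this point is 57 mm above the table. The first cap seated has its boss middle 6.5 mm above this point, the next 16.5 mm, and so on. Its y axis points from the former to the post
- post (a point): point on the axis of the fixture's upright screw post, 150 mm from the former's axis along the fixture's y, 144 mm above the table
- strap_mid (a point): point on the red clamp strap (26 mm wide, 14 mm thick, underside 127 mm above the table, reaching from the post to the nut), 110 mm from the post axis, half-way through its thickness. Its -y axis points from the post out to the nut; nut and pad share an upright axis 150 mm from the post axis; the lever stands between this point and the post
- strap (a joint): swing of the strap about the post, rad: 0 = against its stop with the pad over the former, grows counter-clockwise seen from above, to 1.6; friction 0.2 N m, stays where left
- nut_bar (a point): middle of the nut's T-bar on the strap's tip: steel bar 64 mm long (along this point's x), 11 mm wide, 14 mm tall, above a 30 mm hub; the bar's top is 7 mm above this point. It keeps its height as it turns and sinks 6 mm as the lever closes
- nut (a joint): turn of the nut, rad, 0 to 6.6: grows clockwise seen from above and lowers the pad by 6 mm per rad (steep thread); friction (0.12 N m), holds where it is left
- lever_end (a point): centre of the black round knob (18 mm across, 14 mm wide along this point's x) at the end of the steel cam lever, 68 mm from its pivot; the lever is 12 mm wide along x. The pivot is a horizontal axle across the strap, 28 mm above the strap's underside, 55 mm from the post axis
- lever (a joint): cam lever, rad: 0 = open, standing upright; it swings down towards the post to 1.57 = closed, lying level above the strap and pointing to the post. Closing drives the pad 6 mm down, in proportion; it takes a few newtons at the knob and stays closed
- pad_face (a point): centre of the underside of the round black pad (24 mm across) under the strap's tip; 109 mm above the table with nut 0 and lever open
- spring (a joint): how far the pad is pushed up against its spring, m: 0 when it touches nothing, at most 0.011; 1500 N/m. It is the clamping force: a pad that just touched before the lever was closed ends near 0.006 (9 N)
- block: small dark steel block, 45 x 30 x 28 mm; bystander, leave it alone
- tin: round tin 84 mm across, 100 mm tall; bystander, leave it alone
- driver: screwdriver lying flat; bystander, leave it alone
- tape: grey roll of tape lying flat, 90 mm across, 25 mm high; bystander, leave it alone
- hammer: hammer lying flat; bystander, leave it alone
- tub: white plastic tub, mouth up, 90 mm across and 75 mm tall; bystander, leave it alone
- brush: brush lying flat; bystander, leave it alone
There are look-alikes about, which are no part of the job. What is shaped like the part that bears cap_b_mid but pink is not meant. What is shaped like the part that bears cap_c_mid but turquoise is not meant.

How it is judged:
By the outcome, as a careful person would: the job done as asked, in the order asked, and still so for the second after the job is handed in, with the robot touching nothing.
Of cap_a, cap_b, cap_c, cap_d only 2 to 4 are there at a start; the rules pass over those that are not, and their reading is None.
At some moment in a run one of cap_a, cap_b, cap_c, cap_d may be knocked a few centimetres aside while the robot is not near it.
Once in a run the grip may slacken for a moment while it holds something.
It also fails if it takes over 200 s, if anything falls off the work surface, if the arm or the gripper's body presses on something with over 40 N, if the wrist force passes 120 N, or if a joint passes its speed limit or range.

## Working session

There is one attempt and no reset: what is moved stays moved. The work goes in short steps, Python scripts to look and compute and a tool call to move; the robot and the scene stay as the last step left them, time stands still between calls to the robot, and variables do not carry over. Pictures are saved under pics/ and viewed, at most 18 in all, crops included, and the job is handed in when it is done.

Besides the shell and the picture viewer there is one more tool, called in YAML: its name, and indented under it one key for each argument. send_rows: Moves the arm, as the interface text tells. Its arguments: {"type":"object","properties":{"commands":{"type":"array","items":{"type":"array","items":{"type":"array","items":{"type":"number"}}}}},"required":["commands"]}

```bash
ls; mkdir -p pics; cat > h.py <<'E'
import numpy as np, cv2
from plant import robot
def rays(c,u,v):
    K=np.array([[c["fx"],0,c["cx"]],[0,c["fy"],c["cy"]],[0,0,1]])
    x=(np.asarray(u,float)-c["cx"])/c["fx"]; y=(np.asarray(v,float)-c["cy"])/c["fy"]
    a,b=x.copy(),y.copy()
    for _ in range(20):
        s=1+c["k1"]*(a*a+b*b); a,b=x/s,y/s
    return a,b
def cam(name):
    o=robot.get_obs(); c=robot.camera(name)
    if "T_tool_cam" in c:
        T=np.array(c["T_tool_cam"]); R=np.array(o["tcp_rot"])
        c["Rwc"]=R@T[:3,:3]; c["o"]=R@T[:3,3]+np.array(o["tcp_pos"])
    else:
        R=np.array(c["R"]); c["Rwc"]=R.T; c["o"]=-R.T@np.array(c["t"])
    return c
def cloud(c,vu=None):
    v,u=np.mgrid[:384,:512]
    a,b=rays(c,u,v); d=c["depth"]
    P=np.stack([a*d,b*d,d],-1)@c["Rwc"].T+c["o"]
    P[d<=0]=np.nan
    return P
def at_z(c,u,v,z):
    a,b=rays(c,u,v); r=c["Rwc"]@np.array([a,b,1.0]); return c["o"]+r*(z-c["o"][2])/r[2]
def proj(c,X):
    p=c["Rwc"].T@(np.asarray(X)-c["o"]); a,b=p[0]/p[2],p[1]/p[2]; s=1+c["k1"]*(a*a+b*b)
    return c["fx"]*a*s+c["cx"],c["fy"]*b*s+c["cy"]
def save(c,name,box=None,scale=1):
    im=c["color"][...,::-1]
    if box: im=im[box[1]:box[3],box[0]:box[2]]
    cv2.imwrite("pics/"+name,cv2.resize(im,None,fx=scale,fy=scale,interpolation=cv2.INTER_CUBIC))
E
python3 - <<'E'
from h import *
o=robot.get_obs(); print(o["tcp_pos"],o["tcp_rot"],o["opening"],o["t"],robot.grasp_offset)
ims=[]
for n in("top","scene"):
    c=cam(n); P=cloud(c); save(c,n+"0.png",scale=1.5)
    print(n,c["o"],c["Rwc"][:,2])
    for l in ["cap_a_mid","former_top","post","strap_mid","nut_bar","lever_end","block","tin","driver","tape","hammer","tub","brush"]:
        try:
            for r in robot.cut_out(l,n):
                m=r["mask"]; q=P[m]; q=q[~np.isnan(q[:,0])]
                top=np.percentile(q[:,2],95); t=q[q[:,2]>top-.006]
                print(l,round(r["p"],2),np.round(r["rect"]),"med",np.median(q,0).round(3),"top",top.round(3),t.mean(0).round(3),"rgb",np.median(c["color"][m],0))
        except Exception as e: print(l,e)
E
```

```text
pics
[ 0.15741286 -0.60431649  0.23025249] [[ 9.67693977e-01  2.52127056e-01 -5.60738190e-04]
 [ 2.52127674e-01 -9.67692042e-01  1.93572194e-03]
 [-5.45740085e-05 -2.01456408e-03 -9.99997969e-01]] 0.9997777714206171 0.0 -0.0187
top [ 0.42551382 -0.00238885  1.47288477] [ 0.07434466 -0.00233627 -0.99722987]
cap_a_mid 0.4 [199. 150.  76.  67.] med [0.506 0.108 0.013] top 0.158 [0.608 0.135 0.184] rgb [ 64. 108.  85.]
former_top 0.79 [200. 150.  72.  67.] med [0.507 0.108 0.013] top 0.16 [0.608 0.135 0.184] rgb [ 64. 108.  85.]
post 0.93 [200. 149.  73.  68.] med [0.507 0.108 0.013] top 0.16 [0.609 0.135 0.184] rgb [ 64. 108.  85.]
post 0.41 [312. 186.   9.  15.] med [ 0.523 -0.232  0.029] top 0.034 [ 0.525 -0.232  0.031] rgb [76. 78. 84.]
strap_mid 0.73 [204. 149.  27.  54.] med [0.576 0.151 0.144] top 0.205 [0.546 0.159 0.228] rgb [138.  76.  74.]
nut_bar 0.42 [219. 150.  10.  13.] med [0.646 0.124 0.181] top 0.186 [0.646 0.125 0.183] rgb [152.5 153.5 156. ]
block 0.43 [311. 186.   9.  14.] med [ 0.523 -0.232  0.029] top 0.034 [ 0.525 -0.232  0.031] rgb [76. 78. 84.]
tin 0.65 [277. 11
[... 2008 characters left out ...]
.028 [0.318 0.336 0.025] rgb [88.5 89.5 91.5]
tape 0.46 [291. 110.  69.  28.] med [0.535 0.442 0.022] top 0.028 [0.545 0.449 0.025] rgb [115.  81.  54.]
hammer 0.73 [291. 113.  73.  24.] med [0.537 0.445 0.021] top 0.028 [0.546 0.451 0.025] rgb [117.  82.  59.]
tub 0.79 [346. 151.  31.  31.] med [0.724 0.322 0.045] top 0.075 [0.722 0.305 0.073] rgb [101.  99.  97.]
tub 0.7 [306. 161.  21.  15.] med [0.646 0.119 0.174] top 0.184 [0.643 0.123 0.182] rgb [105.  105.  103.5]
brush 0.64 [156. 316.  56.  57.] med [ 0.611 -0.469  0.017] top 0.022 [ 0.601 -0.47   0.019] rgb [141.  129.5 114. ]
brush 0.24 [279. 132.  49.  56.] med [0.572 0.149 0.143] top 0.207 [0.547 0.158 0.221] rgb [105.  69.  67.]
```

View pics/top0.png

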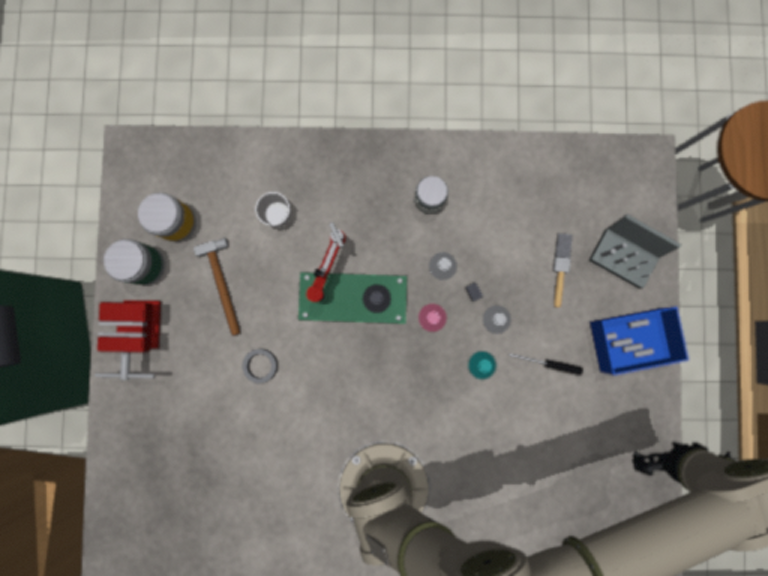

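View pics/scene0.png

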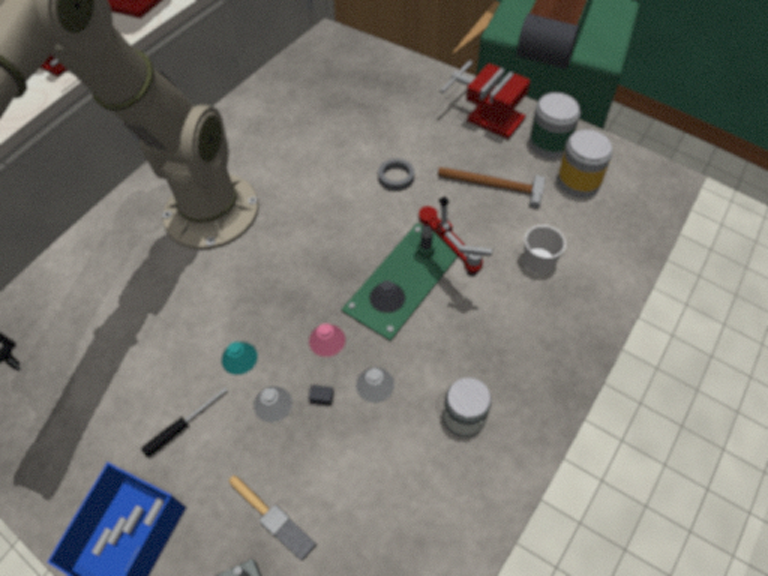

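The top picture shows two bare-steel caps, at (443,265) and (497,319). The look-alikes are the pink one at (432,318) and the turquoise one at (482,365), and the dark former at (376,298) is fixed. The strap is swung out towards (335,238), with its post at about (316,293). I choose the two grey caps and check them in a close crop.

```bash
python3 - <<'E'
from h import *
# top pic pixel (native = /1.5), refine boss by cloud
for n,pts in (("top",{"A":(295,177),"B":(331,213),"F":(251,199),"pink":(288,211)}),("scene",{"A":(250,254),"B":(180,269),"F":(258,195),"pink":(217,225)})):
    c=cam(n); P=cloud(c)
    if n=="top": save(c,"crop0.png",(190,140,350,260),4.5)
    tab=P[(abs(P[...,2])<.02)&(abs(P[...,0]-.5)<.12)&(abs(P[...,1]+.2)<.15)]; print(n,"table z",np.median(tab[:,2]))
    for k,(u,v) in pts.items():
        w=P[v-14:v+15,u-14:u+15].reshape(-1,3); w=w[~np.isnan(w[:,0])]
        if k=="F": w=w[w[:,2]<.09]
        tz=np.percentile(w[:,2],97); t=w[w[:,2]>tz-.004]
        b=w[w[:,2]>.012+np.median(tab[:,2])]
        print(n,k,"topz",tz.round(4),t.mean(0).round(4),len(t),"body mid",((b.min(0)+b.max(0))/2).round(4),np.ptp(b,axis=0).round(3))
    if n=="top":
        # strap red, lever
        hsv=cv2.cvtColor(c["color"],cv2.COLOR_RGB2HSV)
        red=((hsv[...,0]<8)|(hsv[...,0]>172))&(hsv[...,1]>150)
        m=red&(P[...,2]>.1)&(P[...,0]>.4)&(P[...,0]<.7)&(P[...,1]>0)&(P[...,1]<.25)
        q=P[m]; print("red",len(q)); 
        for z0,z1 in((.12,.15),(.15,.17),(.17,.3)):
            s=q[(q[:,2]>z0)&(q[:,2]<z1)]; print(z0,len(s),s.mean(0) if len(s) else '')
        s=q[(q[:,2]<.15)][:,:2]; mu=s.mean(0); _,_,V=np.linalg.svd(s-mu); print("strap line",mu,V[0])
        gm=(hsv[...,0]>60)&(hsv[...,0]<90)&(hsv[...,1]>80)&(abs(P[...,2])<.03)&(P[...,1]>-.06)&(P[...,1]<.25)&(P[...,0]>.4)
        g=P[gm][:,:2].astype(np.float32)*1000; print("base",cv2.minAreaRect(g))
E
```

```text
top table z 0.001368839657801102
top A topz 0.046 [ 0.5927 -0.1509  0.047 ] 48 body mid [ 0.5931 -0.151   0.0355] [0.062 0.061 0.044]
top B topz 0.0457 [ 0.45   -0.2971  0.0468] 43 body mid [ 0.4619 -0.284   0.0346] [0.083 0.095 0.042]
top F topz 0.0566 [0.501  0.0251 0.0578] 43 body mid [0.4993 0.0266 0.0395] [0.114 0.114 0.052]
top pink topz 0.0456 [ 0.4532 -0.1232  0.0468] 41 body mid [ 0.4538 -0.1226  0.0335] [0.064 0.064 0.04 ]
red 153
0.12 144 [0.51827583 0.16942523 0.14294659]
0.15 7 [0.54510505 0.15270251 0.16026461]
0.17 2 [0.53807003 0.15966237 0.22403154]
strap line [0.51827583 0.16942523] [-0.90839706  0.41810858]
base ((501.3170166015625, 92.28369140625), (284.2521057128906, 123.52189636230469), 89.30435180664062)
scene table z -0.00030532260399751543
scene A topz 0.0462 [ 0.5914 -0.1507  0.0459] 63 body mid [ 0.5914 -0.1519  0.0316] [0.064 0.065 0.04 ]
scene B topz 0.0465 [ 0.4489 -0.2962  0.0461] 64 body mid [ 0.4491 -0.2975  0.031 ] [0.064 0.068 0.038]
scene F topz 0.0554 [0.4994 0.027  0.0552] 57 body mid [0.4933 0.0435 0.0361] [0.112 0.126 0.049]
scene pink topz 0.0463 [ 0.4516 -0.1239  0.046 ] 55 body mid [ 0.4535 -0.1252  0.0312] [0.062 0.063 0.039]
```

View pics/crop0.png

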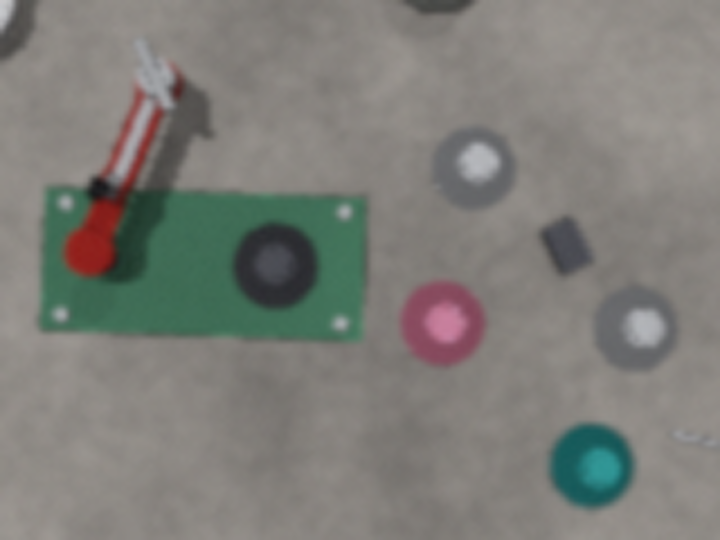

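The crop confirms them: the two grey caps are A, at (475,165), about (0.592,-0.151), and B, at (637,328), about (0.449,-0.297). The pink and turquoise ones are left alone. Only two steel caps are present. The former is at about (0.500,0.026), and the strap points about 1.14 rad from its stop. I move over A with the tool aligned to the world axes.

send_rows:
  commands:
    - [[0,0,0,0,0,0.085,1],[0,0,0,0,0,0.085,1],[0,0,0,0,0,0.085,1],[2.55,-2.66,0.47,0,0,0,1],[2.55,-2.66,0.47,0,0,0,1],[2.55,-2.66,0.47,0,0,0,1],[2.55,-2.66,0.47,0,0,0,1],[2.55,-2.66,0.47,0,0,0,1],[2.55,-2.66,0.47,0,0,0,1],[2.55,-2.66,0.47,0,0,0,1],[2.55,-2.66,0.47,0,0,0,1],[2.55,-2.66,0.47,0,0,0,1],[2.55,-2.66,0.47,0,0,0,1],[2.55,-2.66,0.47,0,0,0,1],[2.55,-2.66,0.47,0,0,0,1],[2.55,-2.66,0.47,0,0,0,1],[2.55,-2.66,0.47,0,0,0,1],[2.55,-2.66,0.47,0,0,0,1],[2.55,-2.66,0.47,0,0,0,1],[2.55,-2.66,0.47,0,0,0,1]]

```text
t: 3.17
tcp_pos: [0.5922, -0.1514, 0.1514]
tcp_rot: [[1.0, -0.001, 0.0], [-0.001, -1.0, -0.0], [0.0, 0.0, -1.0]]
contact_force: [-0.1, -0.1, -0.1]
opening: 1.001
grasp_force: 0.0
```

```bash
cat >> h.py <<'E'
def st():
    o=robot.get_obs(); R=np.array(o["tcp_rot"])
    print("t%.2f tcp %s yaw %.4f tilt %s F %s open %.3f grip %.1f q %s"%(o["t"],np.round(o["tcp_pos"],4),np.arctan2(R[1,0],R[0,0]),np.round(R[:2,2],4),np.round(o["contact_force"],1),o["opening"],o["grasp_force"],np.round(o["q"],2))); return o
def go(X,o=None):
    o=o or robot.get_obs(); d=np.array(o["tcp_rot"]).T@(np.array(X)-o["tcp_pos"]); print("tool shift cm",np.round(d*100,2))
def boss(c,x,y,ztop,r=.03):
    """centre of flat disc at ztop near x,y"""
    P=cloud(c); m=(np.hypot(P[...,0]-x,P[...,1]-y)<r)&(abs(P[...,2]-ztop)<.003)
    q=P[m]
    if len(q)<20: print("few",len(q)); return None
    (a,b),_,_=cv2.minAreaRect((q[:,:2]*1e4).astype(np.float32)); 
    (a2,b2),rad=cv2.minEnclosingCircle((q[:,:2]*1e4).astype(np.float32))
    print("boss n",len(q),"mean",q.mean(0).round(4),"rect",round(a/1e4,4),round(b/1e4,4),"circ",round(a2/1e4,4),round(b2/1e4,4),"r",round(rad/1e4,4))
    return q.mean(0)
E
python3 - <<'E'
from h import *
o=st(); c=cam("wrist"); save(c,"w1.png"); P=cloud(c)
print(c["o"],c["Rwc"][:,2]); 
b=boss(c,.592,-.151,.0465); boss(c,.592,-.151,.0465,.018)
go((.592,-.151,.06),o)
E
```

```text
t3.17 tcp [ 0.5922 -0.1514  0.1514] yaw -0.0006 tilt [ 0.0005 -0.0001] F [-0.1 -0.1 -0.1] open 1.001 grip 0.0 q [ 0.41  0.42 -0.29  1.51  0.12  1.23 -1.46]
[ 0.67383039 -0.1514942   0.29204981] [-3.14199416e-01  1.47122662e-04 -9.49356996e-01]
boss n 530 mean [ 0.5935 -0.1501  0.0451] rect 0.5935 -0.1503 circ 0.5933 -0.1501 r 0.0127
boss n 530 mean [ 0.5935 -0.1501  0.0451] rect 0.5935 -0.1503 circ 0.5933 -0.1501 r 0.0127
tool shift cm [-0.03 -0.04  9.14]
```

View pics/w1.png

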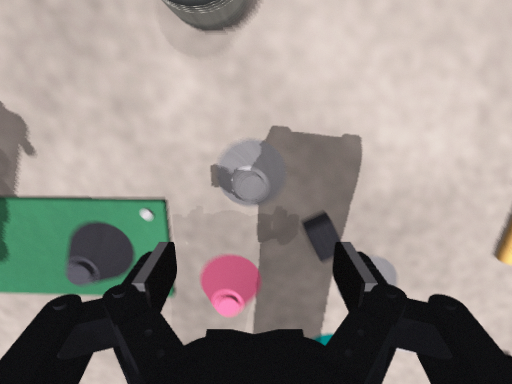

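The wrist picture shows cap A's boss at (250,183), and the cloud puts it at (0.5935,-0.1502). I descend and close on the boss.

send_rows:
  commands:
    - [[0.13,-0.12,2.5,0,0,0,1],[0,0,2.5,0,0,0,1],[0,0,2.5,0,0,0,1],[0,0,2,0,0,0,0.6],[0,0,1.0,0,0,0,0.6],[0,0,0.6,0,0,0,0.5],[0,0,0.04,0,0,0,0.4],[0,0,0,0,0,0,0.4],[0,0,0,0,0,0,0.4]]

```text
t: 3.97
tcp_pos: [0.5935, -0.1517, 0.0416]
tcp_rot: [[1.0, -0.0, 0.002], [-0.0, -1.0, -0.001], [0.002, 0.001, -1.0]]
contact_force: [0.2, 0.3, -0.6]
opening: 0.402
grasp_force: 0.0
```

send_rows:
  commands:
    - [[0,0,0,0,0,0,0.3],[0,0,0,0,0,0,0.2],[0,0,0,0,0,0,0.1],[0,0,0,0,0,0,0],[0,0,0,0,0,0,0],[0,0,0,0,0,0,0]]

```text
t: 4.47
tcp_pos: [0.5936, -0.1513, 0.042]
tcp_rot: [[1.0, 0.0, 0.003], [0.0, -1.0, -0.0], [0.003, 0.0, -1.0]]
contact_force: [-2.3, 1.0, 6.5]
opening: 0.26
grasp_force: 58.5
```

send_rows:
  commands:
    - [[0,0,-0.5,0,0,0,0],[0,0,-1,0,0,0,0],[0,0,-2,0,0,0,0],[0,0,-2,0,0,0,0],[0,0,-2,0,0,0,0],[0,0,-2,0,0,0,0],[0,0,-1,0,0,0,0],[0,0,0,0,0,0,0]]

```text
t: 5.13
tcp_pos: [0.5941, -0.1518, 0.1485]
tcp_rot: [[1.0, -0.0, 0.005], [-0.0, -1.0, -0.001], [0.005, 0.001, -1.0]]
contact_force: [0.1, 0.1, -2.5]
opening: 0.257
grasp_force: 59.0
```

```bash
python3 - <<'E'
from h import *
o=st(); c=cam("wrist"); save(c,"w2.png"); P=cloud(c)
# former by wrist
boss(c,.500,.026,.0565); boss(c,.4495,-.2965,.046)
c2=cam("scene"); boss(c2,.4495,-.2965,.046)
go((.5,.026,.145),o)
E
```

```text
t5.13 tcp [ 0.5941 -0.1518  0.1485] yaw -0.0003 tilt [ 0.0053 -0.0013] F [ 0.1  0.1 -2.5] open 0.257 grip 59.0 q [ 0.41  0.42 -0.29  1.52  0.12  1.22 -1.46]
boss n 460 mean [0.5014 0.0272 0.0551] rect 0.5011 0.0273 circ 0.5017 0.0278 r 0.0142
few 0
boss n 56 mean [ 0.4487 -0.2956  0.0459] rect 0.4493 -0.2953 circ 0.4489 -0.2946 r 0.0137
tool shift cm [ -9.41 -17.78   0.28]
```

View pics/w2.png

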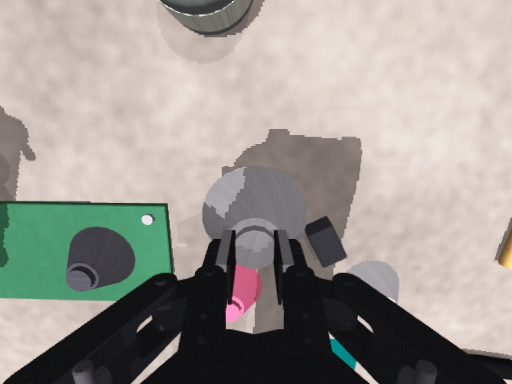

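Cap A is held level at (255,235) between the fingers. The former's boss shows at (82,277). I carry the cap over the former.

send_rows:
  commands:
    - [[-0.7,-1.3,0,0,0,0,0],[-1.33,-2.55,0,0,0,0,0],[-1.33,-2.55,0,0,0,0,0],[-1.33,-2.55,0,0,0,0,0],[-1.33,-2.55,0,0,0,0,0],[-1.33,-2.55,0,0,0,0,0],[-1.33,-2.55,0,0,0,0,0],[-0.6,-1.2,0,0,0,0,0],[0,0,0,0,0,0,0],[0,0,0,0,0,0,0]]

```text
t: 6.07
tcp_pos: [0.4989, 0.0268, 0.1441]
tcp_rot: [[1.0, 0.001, -0.002], [0.001, -1.0, -0.0], [-0.002, 0.0, -1.0]]
contact_force: [0.4, -0.3, -2.6]
opening: 0.257
grasp_force: 59.1
```

```bash
python3 - <<'E'
from h import *
o=st(); c=cam("wrist"); save(c,"w3.png"); P=cloud(c)
go((.501,.0263,.1),o)
m=(P[...,2]>.06)&(P[...,2]<.115)&(np.hypot(P[...,0]-.50,P[...,1]-.026)<.05)&(P[...,0]>.48)
q=P[m]; print(len(q)); 
for z in np.arange(.1,.15,.005):
    s=q[abs(q[:,2]-z)<.0025]
    if len(s)>10: print(z.round(3),len(s),s.min(0),s.max(0))
E
```

```text
t6.07 tcp [0.4989 0.0268 0.1441] yaw 0.0015 tilt [-0.0016 -0.0003] F [ 0.4 -0.3 -2.6] open 0.257 grip 59.1 q [ 0.24  0.21 -0.4   1.81  0.09  1.14 -1.76]
tool shift cm [0.22 0.05 4.41]
2281
0.1 320 [ 0.48026477 -0.01200965  0.0989683 ] [0.53685335 0.06437036 0.10249771]
0.105 786 [ 0.48014393 -0.01094674  0.102507  ] [0.53596766 0.06380173 0.10749566]
0.11 793 [ 0.48397002 -0.0084942   0.10750074] [0.53353213 0.06121965 0.11249738]
0.115 382 [ 0.48720947 -0.00550454  0.11250306] [0.53068915 0.05868592 0.11499573]
```

View pics/w3.png

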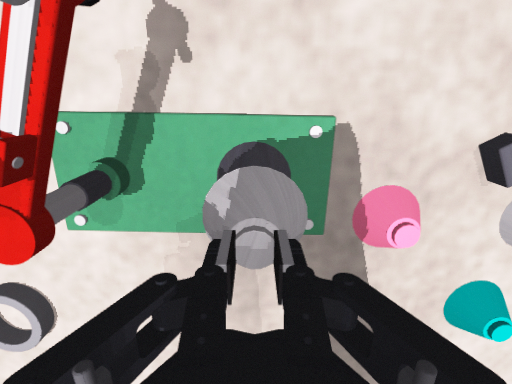

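The picture shows the held cap at (255,215) directly above the former at (254,170), in line across. The wrist view's tilt accounts for the row difference. I shift +0.2 cm in x and descend.

send_rows:
  commands:
    - [[0.2,0.03,1,0,0,0,0],[0,0,1.5,0,0,0,0],[0,0,1.5,0,0,0,0],[0,0,1.5,0,0,0,0],[0,0,1,0,0,0,0],[0,0,0.5,0,0,0,0],[0,0,0,0,0,0,0],[0,0,0,0,0,0,0]]

```text
t: 6.78
tcp_pos: [0.5019, 0.0259, 0.075]
tcp_rot: [[1.0, -0.001, -0.0], [-0.001, -1.0, 0.0], [-0.0, -0.0, -1.0]]
contact_force: [-0.2, 0.5, -2.7]
opening: 0.251
grasp_force: 59.1
```

send_rows:
  commands:
    - [[0,0,0.3,0,0,0,0],[0,0,0.3,0,0,0,0],[0,0,0.3,0,0,0,0],[0,0,0.15,0,0,0,0],[0,0,0,0,0,0,0],[0,0,0,0,0,0,0]]

```text
t: 7.28
tcp_pos: [0.5016, 0.0263, 0.0645]
tcp_rot: [[1.0, -0.0, -0.0], [-0.0, -1.0, 0.0], [-0.0, -0.0, -1.0]]
contact_force: [0.4, 0.2, -3.4]
opening: 0.258
grasp_force: 59.1
```

send_rows:
  commands:
    - [[0,0,0.1,0,0,0,0],[0,0,0.1,0,0,0,0],[0,0,0.1,0,0,0,0],[0,0,0,0,0,0,0],[0,0,0,0,0,0,0]]

```text
t: 7.7
tcp_pos: [0.5018, 0.0263, 0.062]
tcp_rot: [[1.0, -0.0, 0.0], [-0.0, -1.0, -0.0], [0.0, 0.0, -1.0]]
contact_force: [-2.2, 0.7, 5.0]
opening: 0.259
grasp_force: 59.9
```

send_rows:
  commands:
    - [[0,0,-0.05,0,0,0,0.35],[0,0,0,0,0,0,0.45],[0,0,0,0,0,0,0.6],[0,0,0,0,0,0,0.7],[0,0,-1,0,0,0,0.7],[0,0,-2,0,0,0,0.7],[0,0,-3,0,0,0,0.7],[0,0,-3,0,0,0,0.9],[0,0,-2,0,0,0,1],[0,0,0,0,0,0,1],[0,0,0,0,0,0,1]]

```text
t: 8.62
tcp_pos: [0.5026, 0.0264, 0.1739]
tcp_rot: [[1.0, -0.0, 0.004], [-0.0, -1.0, -0.0], [0.004, 0.0, -1.0]]
contact_force: [0.3, -0.2, -0.7]
opening: 0.998
grasp_force: 0.0
```

```bash
python3 - <<'E'
from h import *
o=st(); c=cam("wrist"); boss(c,.501,.0263,.0665); P=cloud(c)
m=(np.hypot(P[...,0]-.501,P[...,1]-.026)<.05)&(P[...,2]>.024); print("top z",np.percentile(P[m][:,2],[50,99]))
c=cam("scene"); boss(c,.501,.0263,.0665);boss(c,.4495,-.2965,.046)
c=cam("top"); boss(c,.501,.0263,.0675); boss(c,.4495,-.2965,.046)
go((.4495,-.2965,.15),o)
E
```

```text
t8.62 tcp [0.5026 0.0264 0.1739] yaw -0.0001 tilt [ 0.0036 -0.    ] F [ 0.3 -0.2 -0.7] open 0.998 grip 0.0 q [ 0.24  0.18 -0.4   1.77  0.08  1.2  -1.75]
boss n 522 mean [0.5016 0.026  0.065 ] rect 0.5014 0.026 circ 0.5013 0.0262 r 0.0128
top z [0.25154293 0.26949114]
boss n 44 mean [0.4999 0.0245 0.0656] rect 0.4998 0.0253 circ 0.5013 0.0257 r 0.0143
boss n 57 mean [ 0.45   -0.2957  0.0459] rect 0.4496 -0.2953 circ 0.4514 -0.2945 r 0.0151
few 0
boss n 29 mean [ 0.4485 -0.2987  0.0466] rect 0.4484 -0.2987 circ 0.449 -0.2968 r 0.0167
tool shift cm [-5.32 32.29  2.38]
```

Cap A is seated: its boss top reads 0.065 with the wrist camera's usual 2 mm low bias, so 0.067 as expected, and it is centred. Next is B.

send_rows:
  commands:
    - [[-0.53,3.2,0.24,0,0,0,1],[-0.53,3.2,0.24,0,0,0,1],[-0.53,3.2,0.24,0,0,0,1],[-0.53,3.2,0.24,0,0,0,1],[-0.53,3.2,0.24,0,0,0,1],[-0.53,3.2,0.24,0,0,0,1],[-0.53,3.2,0.24,0,0,0,1],[-0.53,3.2,0.24,0,0,0,1],[-0.53,3.2,0.24,0,0,0,1],[-0.53,3.2,0.24,0,0,0,1],[0,0,0,0,0,0,1],[0,0,0,0,0,0,1]]

```text
t: 9.77
tcp_pos: [0.4468, -0.2955, 0.1463]
tcp_rot: [[1.0, -0.005, -0.003], [-0.005, -1.0, 0.001], [-0.003, -0.001, -1.0]]
contact_force: [-0.6, 0.6, -0.3]
opening: 0.999
grasp_force: 0.0
```

```bash
python3 - <<'E'
from h import *
o=st(); c=cam("wrist"); b=boss(c,.4495,-.2965,.045); save(c,"w4.png")
if b is not None: go((b[0],b[1]-.0008,.0405),o)
E
```

```text
t9.77 tcp [ 0.4468 -0.2955  0.1463] yaw -0.0047 tilt [-0.0028  0.0013] F [-0.6  0.6 -0.3] open 0.999 grip 0.0 q [ 0.66  0.26 -0.15  1.73  0.04  1.16 -1.09]
boss n 577 mean [ 0.4511 -0.2971  0.045 ] rect 0.4507 -0.2972 circ 0.4507 -0.297 r 0.0128
tool shift cm [ 0.46  0.24 10.58]
```

send_rows:
  commands:
    - [[0,0,2,0,0,0,1],[0,0,2,0,0,0,1],[0,0,1,0,0,0,0.7],[0,0,0,0,0,0,0.6],[0,0,0,0,0,0,0.6],[0,0,0,0,0,0,0.6]]

```text
t: 10.32
tcp_pos: [0.4494, -0.2934, 0.099]
tcp_rot: [[1.0, 0.001, 0.001], [0.001, -1.0, -0.0], [0.001, 0.0, -1.0]]
contact_force: [-0.3, -1.2, 0.7]
opening: 0.599
grasp_force: 0.0
```

send_rows:
  commands:
    - [[0.15,0.4,2,0,0,0,0.6],[0,0,2,0,0,0,0.6],[0,0,1.2,0,0,0,0.6],[0,0,0.6,0,0,0,0.5],[0,0,0,0,0,0,0.4],[0,0,0,0,0,0,0.4],[0,0,0,0,0,0,0.3],[0,0,0,0,0,0,0.2],[0,0,0,0,0,0,0.1],[0,0,0,0,0,0,0],[0,0,0,0,0,0,0],[0,0,0,0,0,0,0]]

```text
t: 11.32
tcp_pos: [0.451, -0.298, 0.0416]
tcp_rot: [[1.0, 0.0, 0.002], [0.0, -1.0, -0.001], [0.002, 0.001, -1.0]]
contact_force: [-1.2, 0.6, 5.7]
opening: 0.261
grasp_force: 58.5
```

send_rows:
  commands:
    - [[0,0,-0.5,0,0,0,0],[0,0,-1.5,0,0,0,0],[0,0,-2.5,0,0,0,0],[0,0,-2.5,0,0,0,0],[0,0,-2.5,0,0,0,0],[0,0,-1.4,0,0,0,0],[0,0,-0.5,0,0,0,0],[0,0,0,0,0,0,0]]

```text
t: 11.98
tcp_pos: [0.4508, -0.2982, 0.1557]
tcp_rot: [[1.0, -0.0, 0.003], [-0.0, -1.0, -0.002], [0.003, 0.002, -1.0]]
contact_force: [-0.2, -0.2, -3.0]
opening: 0.255
grasp_force: 58.9
```

send_rows:
  commands:
    - [[0.2,-1.2,0,0,0,0,0],[0.45,-2.9,0,0,0,0,0],[0.45,-2.9,0,0,0,0,0],[0.45,-2.9,0,0,0,0,0],[0.45,-2.9,0,0,0,0,0],[0.45,-2.9,0,0,0,0,0],[0.45,-2.9,0,0,0,0,0],[0.45,-2.9,0,0,0,0,0],[0.45,-2.9,0,0,0,0,0],[0.45,-2.9,0,0,0,0,0],[0.45,-2.9,0,0,0,0,0],[0.4,-1.8,0,0,0,0,0],[0.05,-0.4,0,0,0,0,0],[0,0,0,0,0,0,0],[0,0,0,0,0,0,0],[0,0,0,0,0,0,0]]

```text
t: 13.32
tcp_pos: [0.501, 0.0249, 0.1532]
tcp_rot: [[1.0, -0.002, -0.002], [-0.002, -1.0, -0.001], [-0.002, 0.001, -1.0]]
contact_force: [-0.1, -0.1, -2.0]
opening: 0.261
grasp_force: 59.0
```

```bash
python3 - <<'E'
from h import *
o=st(); c=cam("wrist"); save(c,"w5.png")
go((.5017,.0263,.1),o)
E
```

```text
t13.32 tcp [0.501  0.0249 0.1532] yaw -0.0019 tilt [-0.0016 -0.0005] F [-0.1 -0.1 -2. ] open 0.261 grip 59.0 q [ 0.24  0.2  -0.4   1.8   0.08  1.16 -1.76]
tool shift cm [ 0.08 -0.14  5.32]
```

View pics/w5.png

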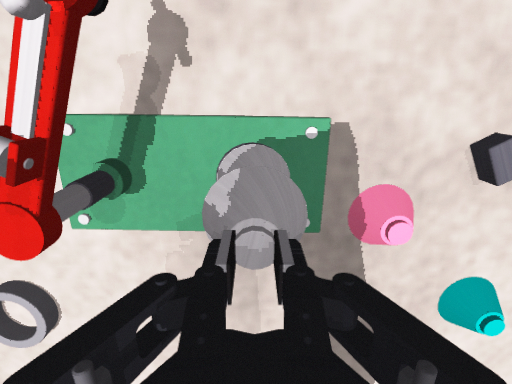

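Cap B is held at (255,215), aligned over cap A on the former at (254,170). I descend.

send_rows:
  commands:
    - [[0.03,-0.05,1,0,0,0,0],[0,0,1.5,0,0,0,0],[0,0,1.5,0,0,0,0],[0,0,1.5,0,0,0,0],[0,0,1,0,0,0,0],[0,0,0.4,0,0,0,0],[0,0,0.3,0,0,0,0],[0,0,0.3,0,0,0,0],[0,0,0.2,0,0,0,0],[0,0,0,0,0,0,0],[0,0,0,0,0,0,0]]

```text
t: 14.28
tcp_pos: [0.5023, 0.0268, 0.0774]
tcp_rot: [[1.0, -0.0, 0.001], [-0.0, -1.0, 0.0], [0.001, -0.0, -1.0]]
contact_force: [0.3, 0.4, -1.6]
opening: 0.258
grasp_force: 59.0
```

send_rows:
  commands:
    - [[0,0.03,0.2,0,0,0,0],[0,0,0.1,0,0,0,0],[0,0,0.1,0,0,0,0],[0,0,0.05,0,0,0,0],[0,0,0.1,0,0,0,0],[0,0,0,0,0,0,0],[0,0,0,0,0,0,0]]

```text
t: 14.87
tcp_pos: [0.5021, 0.0265, 0.0716]
tcp_rot: [[1.0, -0.0, 0.0], [-0.0, -1.0, 0.0], [0.0, -0.0, -1.0]]
contact_force: [-0.9, -0.4, -0.6]
opening: 0.258
grasp_force: 59.2
```

send_rows:
  commands:
    - [[0,0,0.1,0,0,0,0],[0,0,0,0,0,0,0],[0,0,0,0,0,0,0]]

```text
t: 15.12
tcp_pos: [0.5021, 0.0265, 0.0715]
tcp_rot: [[1.0, -0.0, 0.001], [-0.0, -1.0, -0.0], [0.001, 0.0, -1.0]]
contact_force: [-4.5, -0.5, 8.8]
opening: 0.257
grasp_force: 60.4
```

send_rows:
  commands:
    - [[0,0,-0.03,0,0,0,0.35],[0,0,0,0,0,0,0.45],[0,0,0,0,0,0,0.6],[0,0,0,0,0,0,0.7],[0,0,-1,0,0,0,0.7],[0,0,-2,0,0,0,0.7],[0,0,-3,0,0,0,0.7],[0,0,-3,0,0,0,0.9],[0,0,-2,0,0,0,1],[0,0,0,0,0,0,1],[0,0,0,0,0,0,1]]

```text
t: 16.03
tcp_pos: [0.5029, 0.0266, 0.1827]
tcp_rot: [[1.0, -0.0, 0.003], [-0.0, -1.0, -0.0], [0.003, 0.0, -1.0]]
contact_force: [0.6, 0.3, -0.2]
opening: 1.002
grasp_force: 0.0
```

```bash
python3 - <<'E'
from h import *
o=st(); c=cam("wrist"); boss(c,.501,.0263,.075); save(c,"w6.png"); P=cloud(c)
c2=cam("scene"); save(c2,"s6.png",(210,100,370,220),4.5); boss(c2,.501,.0263,.0767)
print("p")
for cc,n in((c,"wrist"),(c2,"scene")):
    Q=cloud(cc)
    for l in("post","strap_mid","nut_bar","lever_end"):
        for r in robot.cut_out(l,n)[:1]:
            q=Q[r["mask"]]; q=q[~np.isnan(q[:,0])]; print(n,l,r["p"],r["rect"],np.median(q,0).round(3),np.percentile(q,95,axis=0).round(3),np.percentile(q,5,axis=0).round(3))
E
```

```text
t16.03 tcp [0.5029 0.0266 0.1827] yaw -0.0001 tilt [ 0.0034 -0.    ] F [ 0.6  0.3 -0.2] open 1.002 grip 0.0 q [ 0.24  0.18 -0.4   1.76  0.07  1.22 -1.75]
boss n 537 mean [0.5023 0.0262 0.0749] rect 0.5021 0.0262 circ 0.5018 0.026 r 0.0128
boss n 43 mean [0.4998 0.0264 0.0764] rect 0.4977 0.0261 circ 0.4993 0.0235 r 0.0155
p
wrist post 0.63 [0.0, 0.0, 324.7, 241.1] [0.534 0.136 0.009] [0.624 0.194 0.172] [ 0.449 -0.032  0.007]
wrist strap_mid 0.78 [0.0, 0.0, 133.3, 243.5] [0.569 0.148 0.141] [0.633 0.184 0.181] [0.498 0.11  0.129]
wrist nut_bar 0.57 [38.9, 0.0, 67.9, 37.7] [0.623 0.113 0.179] [0.634 0.119 0.182] [0.615 0.107 0.149]
wrist lever_end 0.9 [1.5, 134.9, 50.7, 48.7] [0.555 0.154 0.171] [0.563 0.161 0.19 ] [0.548 0.152 0.157]
scene post 0.68 [229.3, 130.7, 99.4, 99.4] [0.521 0.121 0.011] [0.643 0.204 0.174] [ 0.445 -0.039  0.005]
scene strap_mid 0.72 [277.6, 133.9, 50.7, 48.7] [0.58  0.144 0.144] [0.656 0.183 0.189] [0.495 0.11  0.131]
scene nut_bar 0.74 [296.2, 252.1, 34.1, 41.5] [ 0.779 -0.126  0.097] [ 0.812 -0.083  0.102] [ 0.741 -0.151  0.014]
scene lever_end 0.47 [290.7, 131.7, 7.0, 22.8] [0.551 0.157 0.195] [0.561 0.166 0.231] [0.54  0.152 0.158]
```

View pics/s6.png

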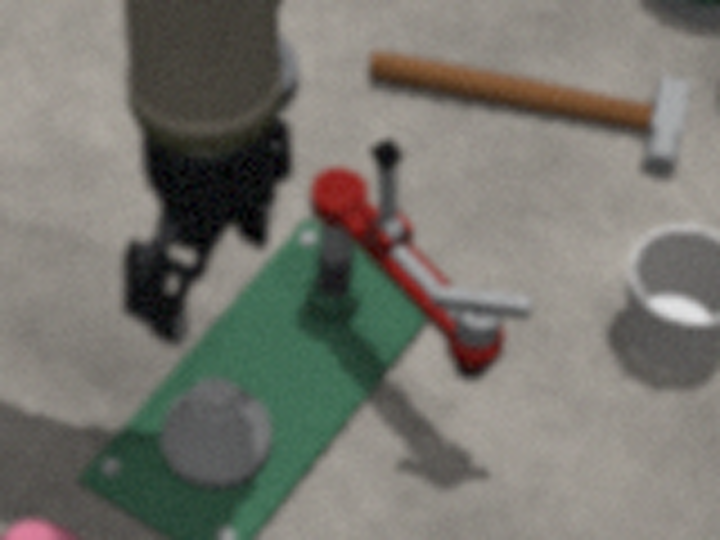

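View pics/w6.png

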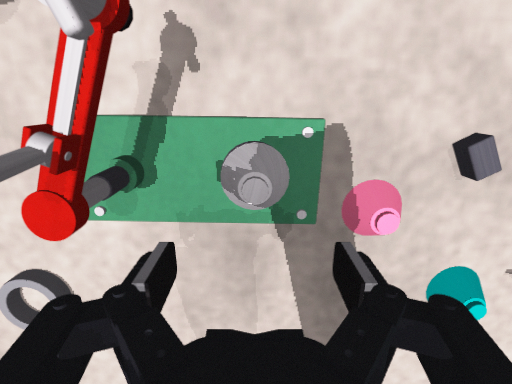

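The crop shows the stack squarely on the former at (217,432) and the strap out to the right with its lever upright. The wrist picture has the top cap's boss at (255,188), and its top at 0.077 is what two nested caps should give. Next I shut the fingers, yaw the tool +90°, and go over to the strap's far side.

send_rows:
  commands:
    - [[0,0,-0.54,0,0,-0.1208,0],[0,0,-0.54,0,0,-0.1208,0],[0,0,-0.54,0,0,-0.1208,0],[0,0,-0.54,0,0,-0.1208,0],[0,0,-0.54,0,0,-0.1208,0],[0,0,-0.54,0,0,-0.1208,0],[0,0,-0.54,0,0,-0.1208,0],[0,0,-0.54,0,0,-0.1208,0],[0,0,-0.54,0,0,-0.1208,0],[0,0,-0.54,0,0,-0.1208,0],[0,0,-0.54,0,0,-0.1208,0],[0,0,-0.54,0,0,-0.1208,0],[0,0,-0.54,0,0,-0.1208,0]]

```text
t: 17.62
tcp_pos: [0.5019, 0.0264, 0.2512]
tcp_rot: [[-0.005, 1.0, -0.0], [1.0, 0.005, 0.0], [0.0, -0.0, -1.0]]
contact_force: [-0.5, 0.5, 0.8]
opening: -0.003
grasp_force: 0.0
```

send_rows:
  commands:
    - [[1.3,1.3,0,0,0,0,0],[2.5,2.5,0,0,0,0,0],[2.5,2.5,0,0,0,0,0],[2.5,2.5,0,0,0,0,0],[2.5,2.5,0,0,0,0,0],[2.0,2.0,0,0,0,0,0],[0.6,0.4,0,0,0,0,0],[0,0,0,0,0,0,0],[0,0,0,0,0,0,0],[0,0,0,0,0,0,0]]

```text
t: 18.45
tcp_pos: [0.6388, 0.164, 0.2513]
tcp_rot: [[0.002, 1.0, 0.0], [1.0, -0.002, -0.001], [-0.001, 0.0, -1.0]]
contact_force: [0.6, -0.6, -0.1]
opening: -0.0
grasp_force: 0.0
```

```bash
python3 - <<'E'
from h import *
o=st(); c=cam("wrist"); save(c,"w7.png"); P=cloud(c)
hsv=cv2.cvtColor(c["color"],cv2.COLOR_RGB2HSV)
red=((hsv[...,0]<8)|(hsv[...,0]>172))&(hsv[...,1]>150)&(P[...,2]>.132)&(P[...,2]<.148)
q=P[red]; print(len(q))
if len(q)>50: print(cv2.minAreaRect((q[:,:2]*1000).astype(np.float32)))
E
```

```text
t18.45 tcp [0.6388 0.164  0.2513] yaw 1.5690 tilt [ 0.0003 -0.0008] F [ 0.6 -0.6 -0.1] open -0.000 grip 0.0 q [ 0.05  0.51 -0.56  1.2   0.26  1.5  -0.47]
3588
((572.3904418945312, 151.39610290527344), (40.152652740478516, 186.9515380859375), 68.6767349243164)
```

View pics/w7.png

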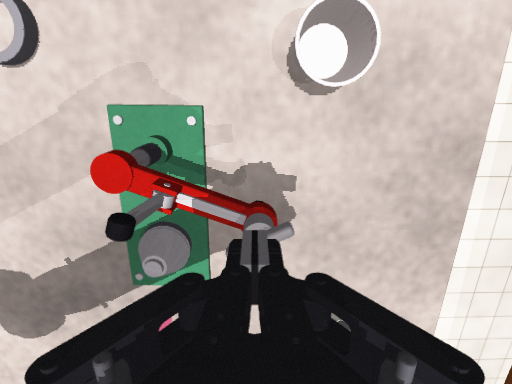

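Here up is +Y and right is +X. The strap runs from (110,172) to (262,215), the nut bar is at (275,230), and the shut fingers are beyond the strap on its far side. I descend beside it.

send_rows:
  commands:
    - [[0,0,2,0,0,0,0],[0,0,3,0,0,0,0],[0,0,3,0,0,0,0],[0,0,2.5,0,0,0,0],[0,0,1.3,0,0,0,0],[0,0,0.5,0,0,0,0],[0,0,0,0,0,0,0],[0,0,0,0,0,0,0]]

```text
t: 19.17
tcp_pos: [0.6398, 0.1653, 0.1298]
tcp_rot: [[0.001, 1.0, 0.002], [1.0, -0.001, 0.001], [0.001, 0.002, -1.0]]
contact_force: [-0.3, -0.4, 0.4]
opening: 0.0
grasp_force: 0.0
```

```bash
python3 - <<'E'
import numpy as np
# sweep path: C + .125u + s n ; increments (dY,dX) cm
C=np.array([.5015,.1763]); p=np.array([.6388,.164]); 
for i,th in enumerate(np.linspace(1.14,0,15)):
    s=.029; q=C+.125*np.array([np.sin(th),-np.cos(th)])+s*np.array([np.cos(th),np.sin(th)])
    d=(q-p)*100; print(round(th,2),q.round(4),"x,y tool",d[1].round(2),d[0].round(2)); p=q
E
```

```text
1.14 [0.6272 0.1505] x,y tool -1.35 -1.16
1.06 [0.6247 0.1403] x,y tool -1.01 -0.25
0.98 [0.6213 0.1304] x,y tool -0.99 -0.33
0.9 [0.6172 0.1208] x,y tool -0.96 -0.41
0.81 [0.6123 0.1116] x,y tool -0.92 -0.49
0.73 [0.6067 0.1028] x,y tool -0.88 -0.56
0.65 [0.6004 0.0945] x,y tool -0.83 -0.63
0.57 [0.5934 0.0867] x,y tool -0.78 -0.7
0.49 [0.5858 0.0795] x,y tool -0.72 -0.76
0.41 [0.5776 0.073 ] x,y tool -0.65 -0.81
0.33 [0.569  0.0672] x,y tool -0.58 -0.87
0.24 [0.5599 0.062 ] x,y tool -0.51 -0.91
0.16 [0.5504 0.0577] x,y tool -0.44 -0.95
0.08 [0.5406 0.0541] x,y tool -0.36 -0.98
0.0 [0.5305 0.0513] x,y tool -0.28 -1.01
```

send_rows:
  commands:
    - [[-0.7,-0.6,0.1,0,0,0,0],[-0.7,-0.6,0,0,0,0,0],[-1.0,-0.25,0,0,0,0,0],[-1.0,-0.33,0,0,0,0,0],[-0.96,-0.4,0,0,0,0,0],[-0.92,-0.5,0,0,0,0,0],[-0.88,-0.56,0,0,0,0,0],[-0.83,-0.63,0,0,0,0,0],[-0.78,-0.7,0,0,0,0,0],[-0.72,-0.76,0,0,0,0,0],[-0.65,-0.81,0,0,0,0,0],[-0.58,-0.87,0,0,0,0,0],[-0.5,-0.9,0,0,0,0,0],[-0.44,-0.95,0,0,0,0,0],[0,0,0,0,0,0,0],[0,0,0,0,0,0,0]]

```text
t: 20.5
tcp_pos: [0.5499, 0.0578, 0.1271]
tcp_rot: [[0.001, 1.0, -0.0], [1.0, -0.001, -0.001], [-0.001, -0.0, -1.0]]
contact_force: [0.9, 0.5, -0.1]
opening: -0.001
grasp_force: 0.0
```

```bash
python3 - <<'E'
from h import *
o=st(); c=cam("wrist"); save(c,"w8.png"); P=cloud(c)
hsv=cv2.cvtColor(c["color"],cv2.COLOR_RGB2HSV)
red=((hsv[...,0]<8)|(hsv[...,0]>172))&(hsv[...,1]>150)&(P[...,2]>.132)&(P[...,2]<.148)
q=P[red]; print(len(q))
if len(q)>50: print(cv2.minAreaRect((q[:,:2]*1000).astype(np.float32)))
E
```

```text
t20.50 tcp [0.5499 0.0578 0.1271] yaw 1.5695 tilt [-0.0002 -0.0012] F [ 0.9  0.5 -0.1] open -0.001 grip 0.0 q [ 0.29  0.36 -0.57  1.69  0.21  1.15 -0.33]
11798
((507.3335876464844, 110.1336898803711), (40.81834411621094, 136.20162963867188), 3.177417278289795)
```

View pics/w8.png

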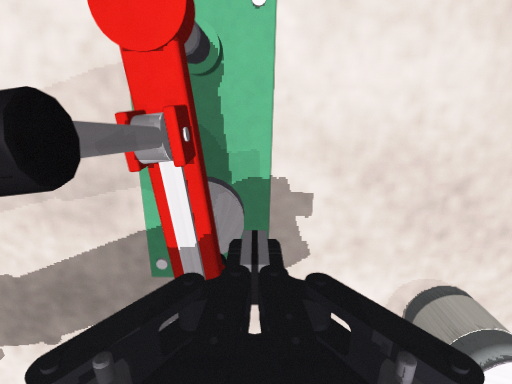

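The strap has followed the fingers, with its edge against them at (225,265), and a little angle remains. I push on gently to the stop.

send_rows:
  commands:
    - [[-0.2,-0.5,0,0,0,0,0],[-0.18,-0.5,0,0,0,0,0],[-0.15,-0.5,0,0,0,0,0],[-0.1,-0.3,0,0,0,0,0],[0,0,0,0,0,0,0],[0,0,0,0,0,0,0]]

```text
t: 21.05
tcp_pos: [0.5324, 0.0523, 0.1271]
tcp_rot: [[0.001, 1.0, 0.0], [1.0, -0.001, -0.0], [-0.0, 0.0, -1.0]]
contact_force: [1.2, 1.1, 0.1]
opening: -0.003
grasp_force: 0.0
```

send_rows:
  commands:
    - [[0,-0.1,0,0,0,0,0],[0,-0.1,0,0,0,0,0],[0,0,0,0,0,0,0],[0,0,0,0,0,0,0]]

```text
t: 21.38
tcp_pos: [0.531, 0.0528, 0.1274]
tcp_rot: [[0.001, 1.0, 0.001], [1.0, -0.001, 0.0], [0.0, 0.001, -1.0]]
contact_force: [3.9, 2.5, 1.7]
opening: -0.002
grasp_force: 0.0
```

send_rows:
  commands:
    - [[0,-0.1,0,0,0,0,0],[0,-0.1,0,0,0,0,0],[0,0,0,0,0,0,0],[0,0,0,0,0,0,0]]

```text
t: 21.72
tcp_pos: [0.5295, 0.0533, 0.1278]
tcp_rot: [[0.0, 1.0, 0.003], [1.0, -0.0, 0.001], [0.001, 0.003, -1.0]]
contact_force: [6.5, 3.6, 2.8]
opening: -0.003
grasp_force: 0.0
```

send_rows:
  commands:
    - [[0,-0.15,0,0,0,0,0],[0,-0.15,0,0,0,0,0],[0,0,0,0,0,0,0],[0,0,0,0,0,0,0]]

```text
t: 22.05
tcp_pos: [0.527, 0.0535, 0.1281]
tcp_rot: [[0.0, 1.0, 0.004], [1.0, -0.0, 0.001], [0.001, 0.004, -1.0]]
contact_force: [7.7, 4.7, 3.1]
opening: 0.001
grasp_force: 2.3
```

```bash
cat >> h.py <<'E'
def strap(c):
    P=cloud(c); hsv=cv2.cvtColor(c["color"],cv2.COLOR_RGB2HSV)
    red=((hsv[...,0]<8)|(hsv[...,0]>172))&(hsv[...,1]>150)&(P[...,2]>.135)&(P[...,2]<.145)&(P[...,1]<.145)
    q=P[red]
    if len(q)<50: print("strap few"); return
    ys=np.linspace(q[:,1].min()+.004,q[:,1].max()-.004,10); E=[]
    for y in ys:
        s=q[abs(q[:,1]-y)<.003]
        if len(s)>5: E.append((y,s[:,0].min(),s[:,0].max()))
    E=np.array(E); print(E.round(4)); print("slopes dx/dy",np.polyfit(E[:,0],E[:,1],1),np.polyfit(E[:,0],E[:,2],1))
E
python3 - <<'E'
from h import *
o=st(); c=cam("wrist"); save(c,"w9.png"); strap(c)
E
```

```text
t22.05 tcp [0.527  0.0535 0.1281] yaw 1.5706 tilt [0.0038 0.0014] F [7.7 4.7 3.1] open 0.001 grip 2.3 q [ 0.32  0.31 -0.57  1.76  0.18  1.13 -0.31]
[[0.0423 0.4861 0.51  ]
 [0.0532 0.4887 0.5131]
 [0.0642 0.4888 0.5147]
 [0.0752 0.489  0.5148]
 [0.0861 0.4891 0.5151]
 [0.0971 0.4893 0.5153]
 [0.1081 0.4901 0.5155]
 [0.1191 0.5144 0.5156]
 [0.13   0.4957 0.5159]
 [0.141  0.4902 0.516 ]]
slopes dx/dy [0.12011552 0.48112975] [0.04464128 0.51049446]
```

send_rows:
  commands:
    - [[0,0.6,0,0,0,0,0],[0,1.4,0,0,0,0,0],[0,1.5,-1,0,0,0,0],[0,0.5,-3,0,0,0,0],[0,0,-3,0,0,0,0],[-1.5,0,-3,0,0,0,0],[-2,0,-1,0,0,0,0],[-2.5,0,0,0,0,0,0],[-2,0,0,0,0,0,0],[0,0,0,0,0,0,0],[0,0,0,0,0,0,0],[0,0,0,0,0,0,0]]

```text
t: 23.1
tcp_pos: [0.5648, -0.0273, 0.2363]
tcp_rot: [[0.001, 1.0, -0.002], [1.0, -0.001, 0.0], [0.0, -0.002, -1.0]]
contact_force: [-0.5, -0.0, 0.4]
opening: 0.003
grasp_force: 0.0
```

```bash
cat >> h.py <<'E'
def bar(c,z0=.172,z1=.192):
    P=cloud(c); m=(P[...,2]>z0)&(P[...,2]<z1)&(np.hypot(P[...,0]-.5015,P[...,1]-.0263)<.042)
    m=cv2.morphologyEx(m.astype(np.uint8),cv2.MORPH_OPEN,np.ones((3,3)))>0
    q=P[m]; print("bar n",len(q))
    if len(q)<20: return
    zt=np.percentile(q[:,2],90); q=q[q[:,2]>zt-.004]; r=cv2.minAreaRect((q[:,:2]*1e3).astype(np.float32)); mu=q[:,:2].mean(0)
    _,_,V=np.linalg.svd(q[:,:2]-mu,full_matrices=False); print("z",zt.round(4),"rect",r,"mean",mu.round(4),"dir deg",np.degrees(np.arctan2(V[0,1],V[0,0])))
E
python3 - <<'E'
from h import *
o=st(); c=cam("wrist"); save(c,"w10.png"); strap(c); bar(c)
c=cam("top"); bar(c); c=cam("scene"); bar(c); save(c,"s10.png",(210,100,370,220),4.5)
E
```

```text
t23.10 tcp [ 0.5648 -0.0273  0.2363] yaw 1.5701 tilt [-0.002   0.0003] F [-0.5 -0.   0.4] open 0.003 grip 0.0 q [ 0.42  0.3  -0.54  1.51  0.15  1.38 -0.13]
[[0.0182 0.5107 0.5181]
 [0.0296 0.5142 0.5201]
 [0.041  0.4884 0.5165]
 [0.0524 0.489  0.5147]
 [0.0639 0.4891 0.5146]
 [0.0753 0.4892 0.5147]
 [0.0867 0.4892 0.515 ]
 [0.0981 0.49   0.5151]
 [0.1096 0.4901 0.5153]
 [0.121  0.5146 0.5161]]
slopes dx/dy [-0.06635099  0.50106485] [-0.03074033  0.51816708]
bar n 1549
z 0.1821 rect ((501.1478271484375, 27.803728103637695), (11.739590644836426, 63.67652130126953), 49.681095123291016) mean [0.5014 0.0286] dir deg -39.96480216571702
bar n 37
z 0.1876 rect ((494.9338073730469, 31.28000259399414), (7.631590843200684, 40.01560974121094), 45.96039962768555) mean [0.4946 0.0311] dir deg 137.38061106997563
bar n 0
```

View pics/w10.png

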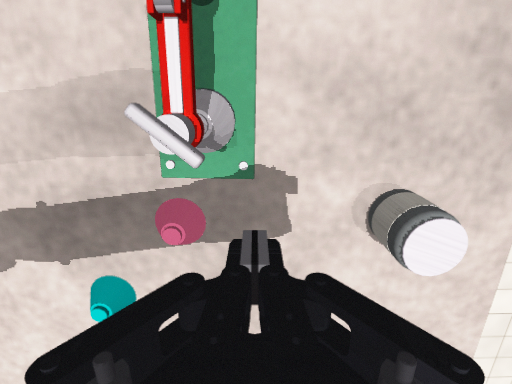

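The wrist picture shows the strap straight over the stack, with the T-bar running from (130,108) to (200,162), a world direction of about −40°. To get the pad height I take a tilted look from the +X side.

send_rows:
  commands:
    - [[1.2,0.5,0.6,0,0,0,0],[1.3,0.5,1,0,0,0,0],[1.2,0,1,0,0,0,0],[0,0,0,0.12,0,0,0],[0,0,0,0.12,0,0,0],[0,0,0,0.12,0,0,0],[0,0,0,0.12,0,0,0],[0,0,0,0.12,0,0,0],[0,0,0,0,0,0,0],[0,0,0,0,0,0,0],[0,0,0,0,0,0,0]]

```text
t: 24.17
tcp_pos: [0.5749, 0.0103, 0.2114]
tcp_rot: [[-0.001, 0.825, -0.566], [1.0, 0.001, -0.0], [0.0, -0.566, -0.825]]
contact_force: [-0.1, -0.3, 1.4]
opening: -0.003
grasp_force: 0.0
```

```bash
python3 - <<'E'
from h import *
o=st(); c=cam("wrist"); print(c["o"],proj(c,(.5013,.027,.1)),proj(c,(.5133,.027,.109)),proj(c,(.5133,.027,.077)))
u,v=map(int,proj(c,(.5133,.027,.1))); save(c,"w11.png",(max(0,u-80),max(0,v-60),u+80,v+60),4)
P=cloud(c)
for r in range(v-40,v+40,3): print(r,P[r,u].round(4),c["color"][r,u])
E
```

```text
t24.17 tcp [0.5749 0.0103 0.2114] yaw 1.5718 tilt [-5.657e-01 -2.000e-04] F [-0.1 -0.3  1.4] open -0.003 grip 0.0 q [ 0.16  0.82 -0.47  0.92  0.21  2.05 -0.23]
[0.65637957 0.09095525 0.32702308] (np.float64(254.85952263128712), np.float64(164.35680117246352)) (np.float64(259.8153351730324), np.float64(167.67767093956462)) (np.float64(276.33542453849293), np.float64(161.77571874613994))
125 [0.4532 0.0572 0.0079] [ 81 157 117]
128 [0.4536 0.0533 0.0084] [ 82 161 117]
131 [0.4529 0.0492 0.0072] [ 82 160 119]
134 [0.4532 0.0452 0.0076] [ 79 158 117]
137 [0.453  0.0411 0.0072] [ 93 157 125]
140 [0.4723 0.0421 0.0374] [154 165 161]
143 [0.4834 0.0416 0.0549] [173 168 173]
146 [0.4904 0.0402 0.0658] [114 110 116]
149 [0.4917 0.0372 0.0677] [143 138 143]
152 [0.4973 0.0357 0.0766] [149 145 148]
155 [0.4967 0.0322 0.0755] [146 141 144]
158 [0.4966 0.0288 0.0753] [147 142 147]
161 [0.4965 0.0254 0.0751] [147 142 147]
164 [0.496  0.0218 0.0742] [145 140 145]
167 [0.4973 0.0189 0.0762] [141 136 140]
170 [0.4916 0.0128 0.0672] [134 139 140]
173 [ 0.4537 -0.0096  0.0073] [ 83 163 122]
176 [ 0.4539 -0.014   0.0074] [ 84 164 123]
179 [ 0.4546 -0.0181  0.0084] [ 88 169 126]
182 [ 0.4548 -0.0225  0.0086] [ 85 168 125]
185 [ 0.4546 -0.0271  0.0082] [102 154 127]
188 [ 0.4563 -0.0306  0.0109] [103 120 112]
191 [ 0.4546 -0.0362  0.0081] [ 71 143 107]
194 [ 0.4547 -0.0408  0.0082] [ 95 182 136]
197 [ 0.4542 -0.0458  0.0073] [ 97 184 140]
200 [ 0.4554 -0.0497  0.009 ] [116 175 140]
203 [ 0.4482 -0.0596 -0.0024] [226 211 205]
```

View pics/w11.png

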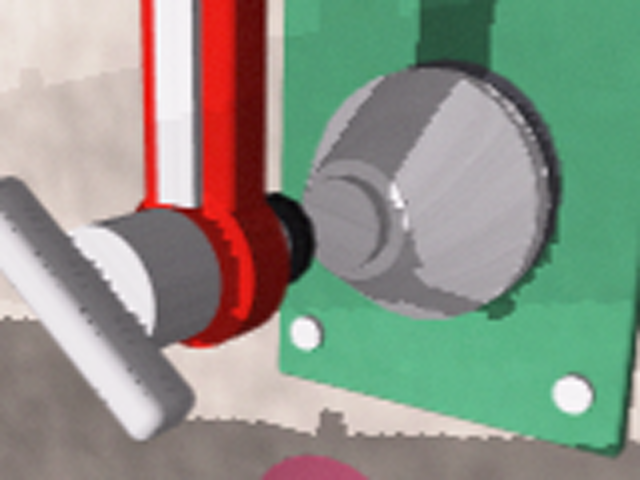

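The crop shows the pad's lower rim at (315,240), about 0.104 above the table, and the cap's boss at (345,220). That makes the nut ≈ 0.7 rad, so about 4.64 rad more clockwise is needed. I straighten up, centre over the nut, and yaw to the bar.

send_rows:
  commands:
    - [[0,0,-1,-0.12,0,0,0.3],[0,0,-1,-0.12,0,0,0.3],[0,0,-1,-0.12,0,0,0.5],[0,0,-1,-0.12,0,0,0.5],[0,0,0,-0.12,0,0,0.5],[0.8,-2.4,0,0,0,0,0.5],[0.9,-2.5,0,0,0,0,0.5],[0,0,0,0,0,-0.1243,0.5],[0,0,0,0,0,-0.1243,0.5],[0,0,0,0,0,-0.1243,0.5],[0,0,0,0,0,-0.1243,0.5],[0,0,0,0,0,-0.1243,0.5],[0,0,0,0,0,-0.1243,0.5],[0,0,0,0,0,-0.1243,0.5],[0,0,0,0,0,0,0.5],[0,0,0,0,0,0,0.5],[0,0,0,0,0,0,0.5]]

```text
t: 25.63
tcp_pos: [0.5421, 0.0264, 0.2489]
tcp_rot: [[-0.761, 0.648, 0.003], [0.648, 0.761, -0.002], [-0.003, 0.0, -1.0]]
contact_force: [0.6, -0.3, -0.5]
opening: 0.498
grasp_force: 0.0
```

```bash
python3 - <<'E'
from h import *
o=st(); go((.5013,.0270,.174),o); c=cam("wrist"); bar(c)
E
```

```text
t25.63 tcp [0.5421 0.0264 0.2489] yaw 2.4361 tilt [ 0.0027 -0.0019] F [ 0.6 -0.3 -0.5] open 0.498 grip 0.0 q [ 0.46  0.26 -0.69  1.55  0.17  1.39  0.62]
tool shift cm [ 3.17 -2.6   7.48]
bar n 1178
z 0.1821 rect ((500.6198425292969, 28.21579933166504), (11.150447845458984, 62.770572662353516), 50.282535552978516) mean [0.4996 0.0294] dir deg -39.77490340899264
```

send_rows:
  commands:
    - [[1.6,-1.3,0,0,0,0,0.5],[1.6,-1.28,0,0,0,0,0.5],[0,0,2,0,0,0,0.5],[0,0,2,0,0,0,0.5],[0,0,0,0,0,0,0.5],[0,0,0,0,0,0,0.5],[0,0,0,0,0,0,0.5]]

```text
t: 26.27
tcp_pos: [0.5019, 0.0276, 0.2083]
tcp_rot: [[-0.763, 0.646, 0.001], [0.646, 0.763, 0.0], [-0.001, 0.001, -1.0]]
contact_force: [1.5, 0.2, 1.2]
opening: 0.5
grasp_force: 0.0
```

send_rows:
  commands:
    - [[0,0,1.5,0,0,0,0.5],[0,0,1.2,0,0,0,0.4],[0,0,0.6,0,0,0,0.3],[0,0,0,0,0,0,0.3],[0,0,0,0,0,0,0.2],[0,0,0,0,0,0,0.1],[0,0,0,0,0,0,0],[0,0,0,0,0,0,0],[0,0,0,0,0,0,0]]

```text
t: 27.02
tcp_pos: [0.5021, 0.0271, 0.1754]
tcp_rot: [[-0.764, 0.646, 0.002], [0.646, 0.764, -0.001], [-0.002, 0.001, -1.0]]
contact_force: [-1.6, -2.5, 7.1]
opening: 0.103
grasp_force: 60.1
```

send_rows:
  commands:
    - [[0,0,-0.1,0,0,0.05,0],[0,0,0,0,0,0.12,0],[0,0,0,0,0,0.12,0],[0,0,0,0,0,0.12,0],[0,0,0,0,0,0.12,0],[0,0,0,0,0,0.12,0],[0,0,0,0,0,0.12,0],[0,0,0,0,0,0.12,0],[0,0,0,0,0,0,0],[0,0,0,0,0,0,0]]

```text
t: 27.85
tcp_pos: [0.5016, 0.0266, 0.1755]
tcp_rot: [[0.018, 1.0, 0.001], [1.0, -0.018, -0.001], [-0.001, 0.001, -1.0]]
contact_force: [-0.2, -4.5, 1.6]
opening: 0.106
grasp_force: 59.4
```

```bash
python3 - <<'E'
from h import *
o=st(); print(o["wrist_torque"])
c=cam("wrist"); strap(c)
E
```

```text
t27.85 tcp [0.5016 0.0266 0.1755] yaw 1.5531 tilt [ 0.0005 -0.001 ] F [-0.2 -4.5  1.6] open 0.106 grip 59.4 q [ 0.4   0.2  -0.59  1.76  0.12  1.21 -0.24]
[-1.14342677  0.05826362 -0.15278885]
[[0.0237 0.4838 0.5207]
 [0.0339 0.4839 0.5205]
 [0.0441 0.4894 0.5156]
 [0.0543 0.4898 0.515 ]
 [0.0645 0.4903 0.5149]
 [0.0747 0.49   0.5149]
 [0.0849 0.4904 0.5149]
 [0.0952 0.4902 0.5155]
 [0.1054 0.49   0.5155]
 [0.1156 0.496  0.51  ]]
slopes dx/dy [0.09351037 0.48286442] [-0.07836537  0.52120979]
```

send_rows:
  commands:
    - [[0,0,0,0,0,0.12,0],[0,0,0,0,0,0.12,0],[0,0,0,0,0,0.12,0],[0,0,0,0,0,0.12,0],[0,0,0,0,0,0.12,0],[0,0,0,0,0,0.12,0],[0,0,0,0,0,0.12,0],[0,0,0,0,0,0.12,0],[0,0,0,0,0,0.12,0],[0,0,0,0,0,0.12,0],[0,0,0,0,0,0.12,0],[0,0,0,0,0,0.12,0],[0,0,0,0,0,0.12,0],[0,0,0,0,0,0.12,0],[0,0,0,0,0,0.12,0],[0,0,0,0,0,0.12,0],[0,0,0,0,0,0.12,0],[0,0,0,0,0,0.12,0],[0,0,0,0,0,0,0],[0,0,0,0,0,0,0]]

```text
t: 29.57
tcp_pos: [0.5016, 0.0285, 0.1754]
tcp_rot: [[0.824, -0.567, 0.001], [-0.567, -0.824, 0.001], [-0.0, -0.001, -1.0]]
contact_force: [0.2, 2.4, 2.9]
opening: 0.104
grasp_force: 59.5
```

send_rows:
  commands:
    - [[0,0,0,0,0,0,0.25],[0,0,0,0,0,0,0.4],[0,0,-0.5,0,0,0,0.5],[0,0,-1.5,0,0,0,0.5],[0,0,-2,0,0,0,0.5],[0,0,-1,0,0,0,0.5],[0,0,0,0,0,-0.12,0.5],[0,0,0,0,0,-0.12,0.5],[0,0,0,0,0,-0.12,0.5],[0,0,0,0,0,-0.12,0.5],[0,0,0,0,0,-0.12,0.5],[0,0,0,0,0,-0.12,0.5],[0,0,0,0,0,-0.12,0.5],[0,0,0,0,0,-0.12,0.5],[0,0,0,0,0,-0.12,0.5],[0,0,0,0,0,-0.12,0.5],[0,0,0,0,0,-0.12,0.5],[0,0,0,0,0,-0.12,0.5],[0,0,0,0,0,-0.12,0.5],[0,0,0,0,0,-0.12,0.5]]

```text
t: 31.23
tcp_pos: [0.5015, 0.0274, 0.2254]
tcp_rot: [[0.474, 0.881, 0.0], [0.881, -0.474, 0.0], [0.0, 0.0, -1.0]]
contact_force: [-0.2, -0.0, 0.1]
opening: 0.504
grasp_force: 0.0
```

send_rows:
  commands:
    - [[0,0,0,0,0,-0.12,0.5],[0,0,0,0,0,-0.12,0.5],[0,0,0,0,0,-0.12,0.5],[0,0,0,0,0,-0.12,0.5],[0,0,0,0,0,-0.12,0.5],[0,0,0,0,0,-0.12,0.5],[0,0,0,0,0,-0.12,0.5],[0,0,0,0,0,-0.12,0.5],[0,0,0,0,0,-0.12,0.5],[0,0,0,0,0,-0.12,0.5],[0,0,0,0,0,-0.12,0.5],[0,0,0,0,0,-0.12,0.5],[0,0,0,0,0,0,0.5],[0,0,0,0,0,0,0.5],[0,0,0,0,0,0,0.5]]

```text
t: 32.48
tcp_pos: [0.5015, 0.0274, 0.2253]
tcp_rot: [[-0.805, 0.593, 0.0], [0.593, 0.805, 0.0], [-0.0, 0.0, -1.0]]
contact_force: [0.3, 0.1, -0.5]
opening: 0.504
grasp_force: 0.0
```

```bash
python3 - <<'E'
from h import *
o=st(); go((.5013,.0273,.1755),o); c=cam("wrist"); bar(c); strap(c)
E
```

```text
t32.48 tcp [0.5015 0.0274 0.2253] yaw 2.5065 tilt [0.0001 0.0001] F [ 0.3  0.1 -0.5] open 0.504 grip 0.0 q [ 0.44  0.17 -0.62  1.69  0.1   1.32  0.73]
tool shift cm [ 0.01 -0.02  4.98]
bar n 1206
z 0.1821 rect ((503.16168212890625, 28.345991134643555), (10.988530158996582, 63.03179168701172), 55.031253814697266) mean [0.5017 0.0294] dir deg -35.05682585572947
[[0.0138 0.4898 0.4981]
 [0.0279 0.4848 0.49  ]
 [0.042  0.4909 0.5182]
 [0.0562 0.4907 0.5162]
 [0.0703 0.4907 0.5162]
 [0.0844 0.4906 0.5159]
 [0.0986 0.4906 0.5161]
 [0.1127 0.4905 0.5156]
 [0.1268 0.4901 0.4915]
 [0.141  0.4901 0.5127]]
slopes dx/dy [0.0157485 0.4886607] [0.05510478 0.50478994]
```

send_rows:
  commands:
    - [[0,0,2,0,0,-0.024,0.5],[0,0,1.7,0,0,0,0.5],[0,0,0.9,0,0,0,0.4],[0,0,0.3,0,0,0,0.3],[0,0,0,0,0,0,0.2],[0,0,0,0,0,0,0.1],[0,0,0,0,0,0,0],[0,0,0,0,0,0,0],[0,0,0,0,0,0,0]]

```text
t: 33.28
tcp_pos: [0.5017, 0.0281, 0.1768]
tcp_rot: [[-0.821, 0.57, 0.001], [0.57, 0.821, 0.001], [-0.0, 0.001, -1.0]]
contact_force: [-0.2, 3.5, -2.1]
opening: 0.101
grasp_force: 60.6
```

send_rows:
  commands:
    - [[0,0,0,0,0,0.06,0],[0,0,0,0,0,0.12,0],[0,0,0,0,0,0.12,0],[0,0,0,0,0,0.12,0],[0,0,0,0,0,0.12,0],[0,0,0,0,0,0.12,0],[0,0,0,0,0,0.12,0],[0,0,0,0,0,0.12,0],[0,0,0,0,0,0.12,0],[0,0,0,0,0,0.12,0],[0,0,0,0,0,0.12,0],[0,0,0,0,0,0,0],[0,0,0,0,0,0,0]]

```text
t: 34.37
tcp_pos: [0.5017, 0.0285, 0.1767]
tcp_rot: [[0.288, 0.958, 0.001], [0.958, -0.288, 0.001], [0.001, 0.001, -1.0]]
contact_force: [0.2, 4.9, 0.6]
opening: 0.102
grasp_force: 60.7
```

```bash
python3 - <<'E'
from h import *
o=st(); print(o["wrist_torque"])
E
```

```text
t34.37 tcp [0.5017 0.0285 0.1767] yaw 1.2789 tilt [0.0009 0.0011] F [0.2 4.9 0.6] open 0.102 grip 60.7 q [ 0.31  0.19 -0.49  1.76  0.09  1.21 -0.49]
[ 1.33171164  0.0022993  -0.16619043]
```

send_rows:
  commands:
    - [[0,0,0,0,0,0.11,0],[0,0,0,0,0,0.11,0],[0,0,0,0,0,0.11,0],[0,0,0,0,0,0,0],[0,0,0,0,0,0,0]]

```text
t: 34.78
tcp_pos: [0.5018, 0.0284, 0.1768]
tcp_rot: [[0.582, 0.813, 0.001], [0.813, -0.582, 0.001], [0.002, 0.0, -1.0]]
contact_force: [0.4, 5.5, -0.9]
opening: 0.103
grasp_force: 60.6
```

```bash
python3 - <<'E'
from h import *
o=st(); print(o["wrist_torque"])
E
```

```text
t34.78 tcp [0.5018 0.0284 0.1768] yaw 0.9493 tilt [0.0011 0.0011] F [ 0.4  5.5 -0.9] open 0.103 grip 60.6 q [ 0.29  0.19 -0.45  1.77  0.09  1.21 -0.81]
[ 1.27324106 -0.09986544 -0.08806232]
```

send_rows:
  commands:
    - [[0,0,0,0,0,0,0.25],[0,0,0,0,0,0,0.4],[0,0,-0.5,0,0,0,0.5],[0,0,-1.5,0,0,0,0.5],[0,0,-2,0,0,0,0.3],[0,0,-1,0,0,0,0],[0,0,0,0,0,-0.124,0],[0,0,0,0,0,-0.124,0],[0,0,0,0,0,-0.124,0],[0,0,0,0,0,-0.124,0],[0,0,0,0,0,-0.124,0],[-0.8,2.4,0,0,0,0,0],[-1,2.5,0,0.12,0,0,0],[0,2.4,0,0.12,0,0,0],[0,0,0.5,0.12,0,0,0],[0,0,0.5,0.12,0,0,0],[0,0,0.5,0.12,0,0,0],[0,0,0,0,0,0,0],[0,0,0,0,0,0,0],[0,0,0,0,0,0,0]]

```text
t: 36.45
tcp_pos: [0.566, 0.0102, 0.2109]
tcp_rot: [[0.006, 0.838, -0.545], [1.0, -0.004, 0.004], [0.001, -0.545, -0.838]]
contact_force: [-0.4, 0.1, 1.0]
opening: -0.002
grasp_force: 0.0
```

```bash
python3 - <<'E'
from h import *
o=st(); c=cam("wrist"); bar(c); strap(c)
for z in (.077,.079,.081): print(z,np.round(proj(c,(.5133,.027,z)),1))
u,v=map(int,proj(c,(.5133,.027,.09))); print(u,v); save(c,"w12.png",(u-40,v-30,u+40,v+30),10)
E
```

```text
t36.45 tcp [0.566  0.0102 0.2109] yaw 1.5652 tilt [-0.5449  0.0042] F [-0.4  0.1  1. ] open -0.002 grip 0.0 q [ 0.16  0.77 -0.43  0.98  0.17  2.   -0.22]
bar n 1142
z 0.1818 rect ((503.4094543457031, 28.11016845703125), (64.04305267333984, 10.804691314697266), 53.79852294921875) mean [0.506  0.0307] dir deg -126.03568271576897
[[0.013  0.5024 0.5163]
 [0.0272 0.5122 0.5216]
 [0.0415 0.501  0.5188]
 [0.0557 0.4891 0.5159]
 [0.0699 0.4905 0.5164]
 [0.0841 0.4899 0.5163]
 [0.0983 0.4909 0.5165]
 [0.1125 0.4906 0.5166]
 [0.1267 0.5143 0.517 ]
 [0.141  0.4911 0.5169]]
slopes dx/dy [-0.05729852  0.50160689] [-0.01541968  0.51843033]
0.077 [280.  163.1]
0.079 [279.1 163.5]
0.081 [278.2 163.8]
273 165
```

View pics/w12.png

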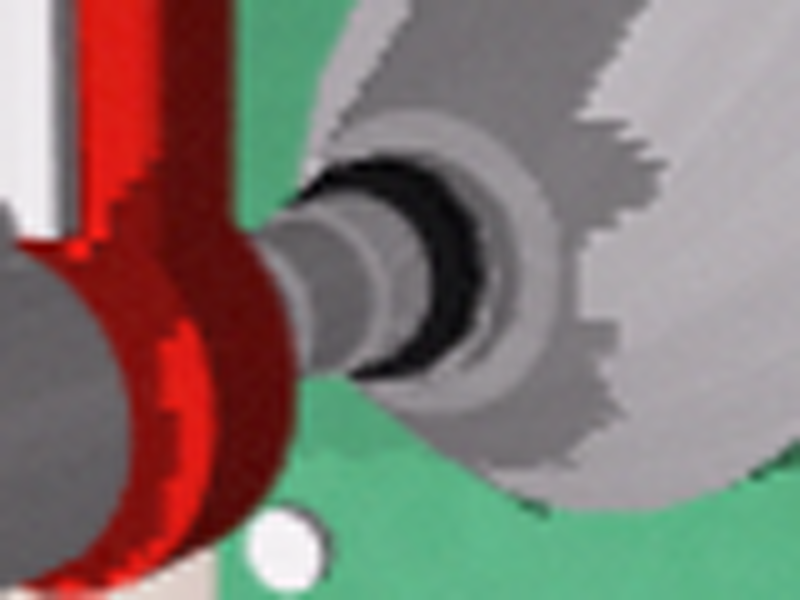

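The crop shows the black pad at (455,265) sitting on the boss, with no gap visible. The bar at 54° gives nut ≈ 5.33 rad, so the pad is just touching. The strap may have crept about 0.01 rad off its stop, so I nudge it back with tilted fingers that stay clear of the bar.

send_rows:
  commands:
    - [[0,0,0,-0.1,0,0,0],[1.5,0,0,0,0,0,0],[1.5,0,0,0,0,0,0],[1.5,0,0,0,0,0,0],[0,0.7,1.97,0,0,0,0],[0,0.7,1.97,0,0,0,0],[0,0.7,1.97,0,0,0,0],[0,0.7,1.97,0,0,0,0],[0,0,0,0,0,0,0],[0,0,0,0,0,0,0],[0,0,0,0,0,0,0]]

```text
t: 37.42
tcp_pos: [0.5551, 0.0563, 0.1294]
tcp_rot: [[0.005, 0.888, -0.46], [1.0, -0.004, 0.004], [0.001, -0.46, -0.888]]
contact_force: [0.8, 0.1, 0.5]
opening: -0.0
grasp_force: 0.0
```

send_rows:
  commands:
    - [[0,-0.71,0.4,0,0,0,0],[0,-0.71,0.4,0,0,0,0],[0,-0.62,0.4,0,0,0,0],[0,0,0,0,0,0,0],[0,0,0,0,0,0,0]]

```text
t: 37.83
tcp_pos: [0.5314, 0.0558, 0.1279]
tcp_rot: [[0.006, 0.888, -0.459], [1.0, -0.005, 0.004], [0.001, -0.459, -0.888]]
contact_force: [0.5, -0.3, -0.2]
opening: 0.002
grasp_force: 0.0
```

send_rows:
  commands:
    - [[0,-0.18,0.09,0,0,0,0],[0,-0.18,0.09,0,0,0,0],[0,0,0,0,0,0,0],[0,0,0,0,0,0,0]]

```text
t: 38.17
tcp_pos: [0.5273, 0.0555, 0.1268]
tcp_rot: [[0.006, 0.888, -0.46], [1.0, -0.005, 0.004], [0.001, -0.46, -0.888]]
contact_force: [4.3, -0.0, 3.5]
opening: 0.0
grasp_force: 2.4
```

send_rows:
  commands:
    - [[0,-0.15,0.08,0,0,0,0],[0,-0.15,0.08,0,0,0,0],[0,0,0,0,0,0,0],[0,0,0,0,0,0,0]]

```text
t: 38.5
tcp_pos: [0.5247, 0.0568, 0.127]
tcp_rot: [[0.006, 0.889, -0.458], [1.0, -0.004, 0.005], [0.003, -0.458, -0.889]]
contact_force: [9.3, 4.3, 4.5]
opening: 0.002
grasp_force: 3.9
```

send_rows:
  commands:
    - [[0,-0.15,0.08,0,0,0,0],[0,-0.15,0.08,0,0,0,0],[0,0,0,0,0,0,0],[0,0,0,0,0,0,0]]

```text
t: 38.83
tcp_pos: [0.5214, 0.0576, 0.127]
tcp_rot: [[0.005, 0.889, -0.458], [1.0, -0.003, 0.006], [0.004, -0.458, -0.889]]
contact_force: [9.8, 6.2, 4.1]
opening: 0.0
grasp_force: 4.6
```

send_rows:
  commands:
    - [[0,0.9,-0.45,0,0,0,0],[0,1.8,-0.9,0,0,0,0],[0,1.8,-0.9,0,0,0,0],[0,-1,-2,0,0,0,0],[0,-1,-2,0,0,0,0],[-1.5,-1,-2,-0.12,0,0,0],[-1.5,-1,-2,-0.12,0,0,0],[-1.5,0,0,-0.12,0,0,0],[0,0,0,-0.117,0,0,0],[0,0,0,0,0,0,0],[0,0,0,0,0,0,0],[0,0,0,0,0,0,0]]

```text
t: 39.83
tcp_pos: [0.5686, 0.0101, 0.2151]
tcp_rot: [[0.006, 1.0, -0.005], [1.0, -0.006, 0.001], [0.001, -0.005, -1.0]]
contact_force: [0.1, 0.6, 0.5]
opening: 0.002
grasp_force: 0.0
```

```bash
python3 - <<'E'
from h import *
o=st(); c=cam("wrist"); bar(c); strap(c); save(c,"w13.png")
for r in robot.cut_out("lever_end","wrist")[:2]:
    q=cloud(c)[r["mask"]]; q=q[~np.isnan(q[:,0])]; print("lever",r["p"],r["rect"],np.percentile(q,[3,50,97],axis=0).round(4))
E
```

```text
t39.83 tcp [0.5686 0.0101 0.2151] yaw 1.5647 tilt [-0.0047  0.0008] F [0.1 0.6 0.5] open 0.002 grip 0.0 q [ 0.32  0.31 -0.5   1.53  0.15  1.34 -0.2 ]
bar n 1574
z 0.1821 rect ((501.1949462890625, 28.37605857849121), (63.54623031616211, 11.322264671325684), 65.26332092285156) mean [0.5024 0.0299] dir deg -114.52230412196911
[[0.0139 0.5074 0.516 ]
 [0.028  0.5137 0.5201]
 [0.0421 0.4868 0.516 ]
 [0.0563 0.4893 0.5146]
 [0.0704 0.4891 0.5148]
 [0.0845 0.4897 0.515 ]
 [0.0986 0.4901 0.5153]
 [0.1127 0.4906 0.5154]
 [0.1269 0.5139 0.5157]
 [0.141  0.4912 0.5165]]
slopes dx/dy [-0.05228058  0.50023461] [-0.01108397  0.51680007]
lever 0.56 [72.4, 0.9, 91.0, 68.7] [[0.4973 0.1146 0.1576]
 [0.5064 0.125  0.2055]
 [0.5099 0.1311 0.2292]]
lever 0.19 [367.9, 219.7, 103.7, 91.8] [[ 0.7338 -0.1395  0.0076]
 [ 0.7599 -0.0941  0.0898]
 [ 0.8042 -0.0694  0.0989]]
```

View pics/w13.png

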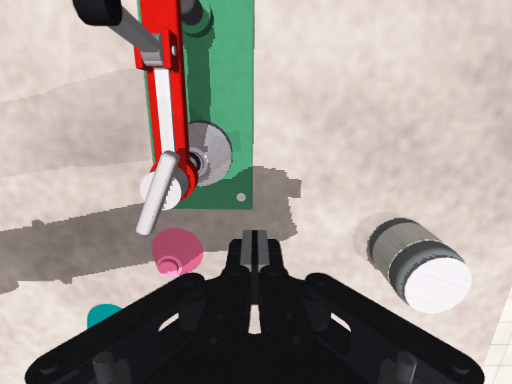

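The strap is back against its stop, with the same edges as before. The fingers backed the bar off to 65° (162,195), which is 0.19 rad or about 1.2 mm of pad lift. I regrip the bar and turn it back down.

send_rows:
  commands:
    - [[0.5,-2.2,-0.5,0,0,0,0.5],[0.6,-2.3,0,0,0,0,0.5],[0.65,-2.25,0,0,0,0,0.5],[0,0,0,0,0,0.106,0.5],[0,0,0,0,0,0.106,0.5],[0,0,0,0,0,0.106,0.5],[0,0,0,0,0,0.107,0.5],[0,0,0,0,0,0,0.5],[0,0,0,0,0,0,0.5]]

```text
t: 40.68
tcp_pos: [0.502, 0.0286, 0.2196]
tcp_rot: [[0.414, 0.91, -0.004], [0.91, -0.414, 0.002], [-0.0, -0.005, -1.0]]
contact_force: [0.2, -0.2, 0.8]
opening: 0.501
grasp_force: 0.0
```

```bash
python3 - <<'E'
from h import *
o=st(); go((.5010,.0278,.1765),o); c=cam("wrist"); bar(c)
E
```

```text
t40.68 tcp [0.502  0.0286 0.2196] yaw 1.1440 tilt [-0.0045  0.0019] F [ 0.2 -0.2  0.8] open 0.501 grip 0.0 q [ 0.32  0.16 -0.49  1.7   0.08  1.31 -0.61]
tool shift cm [-0.11 -0.03  4.31]
bar n 1272
z 0.1821 rect ((501.13519287109375, 28.270490646362305), (62.90520477294922, 10.70088005065918), 65.91401672363281) mean [0.5021 0.03  ] dir deg -114.20930556636316
```

send_rows:
  commands:
    - [[-0.08,-0.07,1.8,0,0,0,0.5],[0,0,1.6,0,0,0,0.4],[0,0,0.8,0,0,0,0.3],[0,0,0.1,0,0,0,0.2],[0,0,0,0,0,0,0.1],[0,0,0,0,0,0,0],[0,0,0,0,0,0,0],[0,0,0,0,0,0,0],[0,0,0,0,0,0.1,0],[0,0,0,0,0,0.1,0],[0,0,0,0,0,0,0],[0,0,0,0,0,0,0]]

```text
t: 41.73
tcp_pos: [0.4997, 0.0276, 0.1765]
tcp_rot: [[0.587, 0.809, -0.004], [0.809, -0.587, 0.001], [-0.002, -0.004, -1.0]]
contact_force: [0.3, 0.3, -12.8]
opening: 0.102
grasp_force: 59.9
```

send_rows:
  commands:
    - [[0,0,0,0,0,0,0.25],[0,0,0,0,0,0,0.4],[0,0,-0.5,0,0,0,0.5],[0,0,-1.5,0,0,0,0.5],[0,0,-2.5,0,0,0,0.3],[0,0,-3.5,0,0,0,0],[0,0,0,0,0,0,0],[0,0,0,0,0,0,0],[0,0,0,0,0,0,0]]

```text
t: 42.48
tcp_pos: [0.5007, 0.0276, 0.2578]
tcp_rot: [[0.589, 0.808, -0.001], [0.808, -0.589, 0.001], [-0.0, -0.001, -1.0]]
contact_force: [-0.5, -1.0, -0.8]
opening: -0.004
grasp_force: 0.0
```

```bash
python3 - <<'E'
from h import *
o=st(); c=cam("wrist"); bar(c); strap(c)
E
```

```text
t42.48 tcp [0.5007 0.0276 0.2578] yaw 0.9405 tilt [-0.0012  0.0006] F [-0.5 -1.  -0.8] open -0.004 grip 0.0 q [ 0.3   0.13 -0.47  1.64  0.06  1.39 -0.8 ]
bar n 874
z 0.1822 rect ((502.3499450683594, 29.015417098999023), (60.10609817504883, 10.475285530090332), 53.52473449707031) mean [0.503  0.0302] dir deg -126.38510368807486
[[0.0164 0.5121 0.5169]
 [0.0302 0.5136 0.52  ]
 [0.0441 0.4884 0.5004]
 [0.0579 0.4887 0.5145]
 [0.0717 0.4886 0.5149]
 [0.0856 0.4891 0.515 ]
 [0.0994 0.4896 0.5155]
 [0.1133 0.4913 0.5155]
 [0.1271 0.5147 0.5159]
 [0.1409 0.4966 0.5161]]
slopes dx/dy [-0.04964396  0.50118546] [0.0187278  0.51300344]
```

The bar is back at 53.5° and the strap is on its stop. Next is the lever: I bring the shut fingers to the −Y side of the upright knob.

send_rows:
  commands:
    - [[0,0,0,0,0,-0.105,0],[0,0,0,0,0,-0.105,0],[0,0,0,0,0,-0.105,0],[0,0,0,0,0,-0.105,0],[0,0,0,0,0,-0.105,0],[0,0,0,0,0,-0.105,0],[2,0.2,1,0,0,0,0],[2.5,0,1.5,0,0,0,0],[1.2,0,1.5,0,0,0,0],[0.5,0,0.3,0,0,0,0],[0,0,0,0,0,0,0],[0,0,0,0,0,0,0]]

```text
t: 43.53
tcp_pos: [0.5022, 0.0888, 0.2139]
tcp_rot: [[0.001, 1.0, -0.004], [1.0, -0.001, 0.0], [0.0, -0.004, -1.0]]
contact_force: [-0.7, -0.1, 0.3]
opening: 0.0
grasp_force: 0.0
```

```bash
python3 - <<'E'
from h import *
import numpy as np
o=st(); p=np.array(o["tcp_pos"])[1:]
for f in np.radians([0,10,20,30,40,50,60,70,80,90,96]):
    k=np.array([.121,.155])+.068*np.array([np.sin(f),np.cos(f)])
    t=k+.009*np.array([-np.cos(f),np.sin(f)])+np.array([-.011,0]); t[1]=min(t[1],.218)
    print(np.degrees(f).round(),t.round(4),"tool x,z cm",((t-p)*[100,-100]).round(2)); p=t
E
```

```text
t43.53 tcp [0.5022 0.0888 0.2139] yaw 1.5698 tilt [-0.004   0.0005] F [-0.7 -0.1  0.3] open 0.000 grip 0.0 q [ 0.25  0.19 -0.56  1.68  0.1   1.3  -0.32]
0.0 [0.101 0.218] tool x,z cm [ 1.22 -0.41]
10.0 [0.1129 0.218 ] tool x,z cm [ 1.19 -0.  ]
20.0 [0.1248 0.218 ] tool x,z cm [ 1.19 -0.  ]
30.0 [0.1362 0.218 ] tool x,z cm [ 1.14 -0.  ]
40.0 [0.1468 0.2129] tool x,z cm [1.06 0.51]
50.0 [0.1563 0.2056] tool x,z cm [0.95 0.73]
60.0 [0.1644 0.1968] tool x,z cm [0.81 0.88]
70.0 [0.1708 0.1867] tool x,z cm [0.64 1.01]
80.0 [0.1754 0.1757] tool x,z cm [0.46 1.1 ]
90.0 [0.178 0.164] tool x,z cm [0.26 1.17]
96.0 [0.1786 0.1568] tool x,z cm [0.06 0.72]
```

send_rows:
  commands:
    - [[0.6,0,-0.2,0,0,0,0],[0.6,0,-0.2,0,0,0,0],[0.6,0,0,0,0,0,0],[0.6,0,0,0,0,0,0],[0.6,0,0,0,0,0,0],[0.6,0,0,0,0,0,0],[0.6,0,0,0,0,0,0],[0.6,0,0,0,0,0,0],[0.6,0,0.2,0,0,0,0],[0.6,0,0.3,0,0,0,0],[0.5,0,0.36,0,0,0,0],[0.5,0,0.36,0,0,0,0],[0,0,0,0,0,0,0],[0,0,0,0,0,0,0]]

```text
t: 44.7
tcp_pos: [0.5019, 0.1602, 0.2054]
tcp_rot: [[-0.0, 1.0, -0.004], [1.0, 0.0, 0.001], [0.001, -0.004, -1.0]]
contact_force: [0.1, -0.4, -0.4]
opening: -0.003
grasp_force: 0.0
```

```bash
python3 - <<'E'
from h import *
o=st(); c=cam("wrist"); save(c,"w14.png")
for n in ("wrist","scene"):
    if n=="scene": c=cam(n)
    for r in robot.cut_out("lever_end",n)[:2]:
        q=cloud(c)[r["mask"]]; q=q[~np.isnan(q[:,0])]; print(n,r["p"],r["rect"],np.percentile(q,[5,50,95],axis=0).round(4).tolist())
E
```

```text
t44.70 tcp [0.5019 0.1602 0.2054] yaw 1.5709 tilt [-0.0042  0.0012] F [ 0.1 -0.4 -0.4] open -0.003 grip 0.0 q [ 0.14  0.24 -0.6   1.65  0.14  1.29 -0.48]
wrist 0.65 [246.1, 202.6, 22.5, 29.4] [[0.4969, 0.1696, 0.1945], [0.5037, 0.1788, 0.2033], [0.5099, 0.1839, 0.2054]]
scene 0.67 [272.3, 134.5, 8.5, 19.7] [[0.4948, 0.1159, 0.1571], [0.5019, 0.1374, 0.1706], [0.5066, 0.1585, 0.1888]]
scene 0.19 [228.3, 133.7, 79.5, 92.8] [[0.4475, -0.0413, 0.0045], [0.5113, 0.0911, 0.0104], [0.5614, 0.2132, 0.1693]]
```

send_rows:
  commands:
    - [[0.5,0,0.45,0,0,0,0],[0.4,0,0.5,0,0,0,0],[0.4,0,0.5,0,0,0,0],[0.3,0,0.5,0,0,0,0],[0.3,0,0.5,0,0,0,0],[0.2,0,0.5,0,0,0,0],[0.1,0,0.5,0,0,0,0],[0,0,0.4,0,0,0,0],[0,0,0,0,0,0,0],[0,0,0,0,0,0,0]]

```text
t: 45.73
tcp_pos: [0.5018, 0.1815, 0.1669]
tcp_rot: [[0.001, 1.0, -0.004], [1.0, -0.001, 0.001], [0.001, -0.004, -1.0]]
contact_force: [0.0, 0.6, 0.0]
opening: -0.003
grasp_force: 0.0
```

send_rows:
  commands:
    - [[0,0,0.2,0,0,0,0],[0,0,0.2,0,0,0,0],[0,0,0,0,0,0,0],[0,0,0,0,0,0,0]]

```text
t: 46.07
tcp_pos: [0.5024, 0.1817, 0.1638]
tcp_rot: [[0.001, 1.0, -0.002], [1.0, -0.001, 0.001], [0.001, -0.002, -1.0]]
contact_force: [-1.0, 0.2, 3.5]
opening: 0.005
grasp_force: 1.9
```

send_rows:
  commands:
    - [[0,0,0.2,0,0,0,0],[0,0,0.1,0,0,0,0],[0,0,0,0,0,0,0],[0,0,0,0,0,0,0]]

```text
t: 46.4
tcp_pos: [0.5027, 0.1819, 0.1628]
tcp_rot: [[0.001, 1.0, -0.001], [1.0, -0.001, 0.001], [0.001, -0.001, -1.0]]
contact_force: [-8.3, -3.6, 20.7]
opening: -0.003
grasp_force: 10.6
```

The force climbed to 20 N at z = 0.163, so the lever is on its closed stop. I retreat and look.

send_rows:
  commands:
    - [[0,0,-0.3,0,0,0,0],[0,0,-2,0,0,0,0],[0,0,-3,0,0,0,0],[-1,1.5,-3,0,0,0,0],[-2.5,2.5,-1,0,0,0,0],[-3,2.5,0,0,0,0,0],[-3,2.5,0,0,0,0,0],[-3,1,0,0,0,0,0],[-3,0,0,0,0,0,0],[-2,0,0,0,0,0,0],[0,0,0,0,0,0,0],[0,0,0,0,0,0,0],[0,0,0,0,0,0,0]]

```text
t: 47.48
tcp_pos: [0.6021, 0.0072, 0.2527]
tcp_rot: [[0.0, 1.0, -0.004], [1.0, -0.0, 0.001], [0.001, -0.004, -1.0]]
contact_force: [-1.3, 0.9, -0.2]
opening: 0.002
grasp_force: 0.0
```

```bash
python3 - <<'E'
from h import *
o=st(); c=cam("wrist"); bar(c,.165,.19); strap(c); save(c,"w15.png",None,1.3)
for r in robot.cut_out("lever_end","wrist")[:2]:
    q=cloud(c)[r["mask"]]; q=q[~np.isnan(q[:,0])]; print(r["p"],r["rect"],np.percentile(q,[5,50,95],axis=0).round(4).tolist())
P=cloud(c); m=(abs(P[...,0]-.502)<.005)&(abs(P[...,1]-.188)<.004)&(P[...,2]>.1); print("knob top z",np.median(P[m][:,2]) if m.any() else None)
E
```

```text
t47.48 tcp [0.6021 0.0072 0.2527] yaw 1.5704 tilt [-0.0036  0.0014] F [-1.3  0.9 -0.2] open 0.002 grip 0.0 q [ 0.31  0.37 -0.51  1.38  0.18  1.44 -0.19]
bar n 1084
z 0.1767 rect ((501.0291442871094, 28.194917678833008), (63.87274932861328, 11.405706405639648), 53.61985778808594) mean [0.5028 0.0296] dir deg -126.12460964922862
[[0.0132 0.5033 0.5144]
 [0.0274 0.5154 0.5202]
 [0.0416 0.4863 0.5165]
 [0.0558 0.4891 0.5147]
 [0.0699 0.4903 0.5148]
 [0.0841 0.4895 0.5151]
 [0.0983 0.4903 0.5151]
 [0.1125 0.4901 0.5163]
 [0.1267 0.5143 0.5165]
 [0.1409 0.504  0.5162]]
slopes dx/dy [0.00895325 0.49657166] [-0.00438172  0.5163134 ]
0.72 [117.0, 1.0, 19.3, 70.9] [[0.4976, 0.1152, 0.1536], [0.504, 0.1361, 0.1574], [0.5089, 0.1576, 0.1631]]
knob top z None
```

View pics/w15.png

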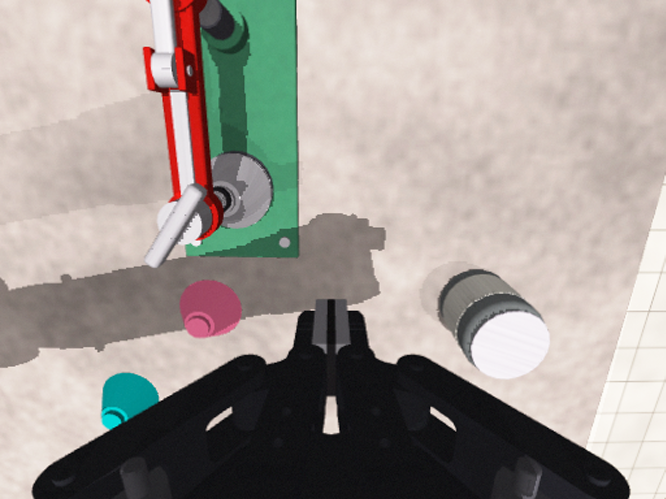

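```bash
python3 - <<'E'
from h import *
c=cam("wrist"); P=cloud(c)
m=(abs(P[...,0]-.503)<.004)&(P[...,1]>.125)&(P[...,1]<.2)&(P[...,2]>.145)
q=P[m]; print(len(q)); 
for y in np.arange(.125,.2,.008):
    s=q[abs(q[:,1]-y)<.004]
    if len(s)>5: print(y.round(3),np.percentile(s[:,2],80).round(4),len(s))
for n in("scene","top"):
    c=cam(n); P=cloud(c)
    for y in (.125,.14,.155,.17,.185,.19):
        m=(abs(P[...,0]-.502)<.007)&(abs(P[...,1]-y)<.004)&(P[...,2]>.12)
        if m.sum()>2: print(n,y,P[m][:,2].max().round(4),np.median(P[m][:,2]).round(4),m.sum())
    if n=="scene": save(c,"s16.png",(220,100,340,190),6)
E
```

```text
514
0.125 0.1628 47
0.133 0.159 110
0.141 0.1577 115
0.149 0.1575 131
0.157 0.1579 111
top 0.125 0.1657 0.1634 12
top 0.14 0.1657 0.159 11
top 0.155 0.1639 0.1599 8
top 0.17 0.1633 0.1588 8
top 0.185 0.1646 0.1628 9
top 0.19 0.1676 0.163 11
```

View pics/s16.png

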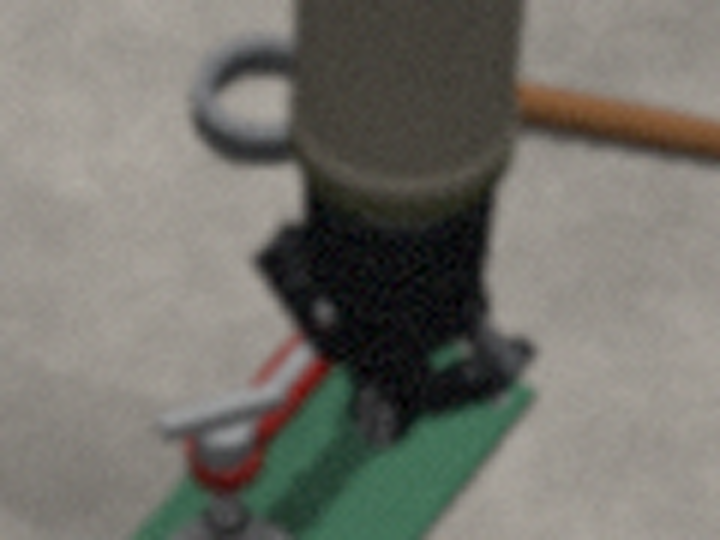

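The lever lies level: its top is a constant 0.158 along its length and the knob top is at 0.163. The strap is on its stop and the pad is on the stack. I hand in.

```bash
python3 -c "
from plant import robot
print(robot.job_done())"
```

```text
the job is handed in; nothing more can be done
None
```

The job is handed in: both bare-steel caps (only two were present) are nested on the former, the strap is on its stop, the nut is down to touch and the lever is fully closed. The hand-in returned no verdict.

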